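# Raking-light record of wood specimens on a conservation bench

## Robot

A 6-joint arm with a two-finger parallel gripper is mounted at the origin on the work surface. World frame = base frame: x ahead of the robot, y to its left, z up, the work surface at z = 0. Lengths are in m, angles in degrees, forces in N, time in s.
With the tool pointing down it reaches from about 0.4 to 0.825 m from the base axis. Payload 7 kg.
Tool frame: the origin (TCP) lies at the very end of the fingers, on their centre line; the grasp point (between the pads) lies r.pinch_z behind it (r.pinch_z is the distance from the TCP to the grasp point, in m); z points along the fingers, y is the direction in which the jaws open and shut (so a half turn about z gives the same grasp; the last joint's range is limited). The gripper opens to 88 mm and grips with 3 to 60 N. Pads are 19 mm wide; open, the fingers measure 130 mm over their backs; the gripper's body (78 mm by 193 mm) begins 47 mm behind the grasp point.
Start: joints at [89.387, 20.546, 0.682, 0, -70.136, -16.507], TCP at [0.199, 0.645, 0.227] pointing down, gripper open.
Joint ranges: [-176.03, 176.03], [-82.01, 121.73], [-58.28, 71.71], [-173.87, 95.51], [-174.79, -0.11], [-173.66, 173.66]. Speed limits (degrees/s): [136.94, 136.94, 172.46, 180, 180, 180].

## Interface

Orientations are given as [roll, pitch, yaw] about the fixed x, y, z axes, in that order (R = Rz(yaw) Ry(pitch) Rx(roll)).
In Python, from plant import r gives the robot as it stands. The module is installed in compiled form; this text tells all that it offers.
- The arm moves only by the tool servo_tool, never from a script. Its argument "steps" is a list of rows, each a list of 5 numbers: the finger opening in cm, from 0 to 8.76, then the shift along the tool's x, y, z in cm, then the turn about the tool's z in degrees. In form: [[fingers, x, y, z, spin], ...]. A call has 1 to 8 rows; each row shifts and turns the commanded pose from where the row before left it, along the tool's axes as they then stand; what a row does not reach is not made up. A row lasts 1/8 s, in which the tool goes at most 62.5 mm and 10.7 degrees, less where a joint would pass 70% of its speed; a pose out of reach is approached as far as the arm can. A call with a gripper value outside its range is refused whole. The fingers move at their own pace and stop on an object; "squeeze" is the grip in N (left out, the last holds). Time passes only in rows, so rows that do not move let the fingers close. It gives the time, the measured TCP pose, the force and the opening at its end, in the units of the state.
- r.get_state(): the state, without advancing time (a new reading comes with each control period).
- r.capture(name): name is "scene" or "top" or "wrist"; returns the picture (400x640x3 uint8, red, green, blue); there is no depth.
- r.calibration(name): a dict with "K" (3x3 intrinsics, pixels), "dist_coeffs" ([k1, k2, p1, p2, k3] as OpenCV has them; the pictures are not rectified), "rvec" (rotation vector, rad) and "tvec" (3), from world to camera coordinates, as OpenCV has them; the wrist camera has in their place "tool_from_camera" (4x4, takes a point from camera to tool coordinates, whose origin is the TCP and whose axes are the flange's). Camera axes: x right, y down, z forward; pixel columns grow to the right and rows downward; lengths in m; the calibration is good to about 2 mm. A picture is of the moment at which its call begins: read the wrist's pose just before it. calibration takes no time and is no camera call.
- r.close_job(): hands the job in, once; it reports no verdict.
The state is a dict: "time_s": time; "joints": joint angles; "qd": joint speeds; "joint_torque": joint torques, N m; "tcp_pos": TCP position; "eef_rot": TCP orientation; "contact_force": force on the tool from outside, world axes, zero at the start; "moment": the same for the moment, N m; "gripper_width": finger opening in m.
Only numpy, scipy, OpenCV 4.12 (cv2) and the standard library are available. Lean on these libraries where they do the work, as an engineer would, in place of code of your own. Each camera call takes 0.05 s, during which the arm holds its last target.

## Task

Push all the wood specimens on the bench into a close row on the grey imaging stage: each with the short edge of its plate flush against the long rail, so that its wooden bar points square at that rail, the first also flush against the short end rail in the corner and each next one touching its neighbour. Then turn the selector on the light box clockwise to the two-bar mark (raking light) and leave it so, with the row in place, for a good three seconds for the exposure. Afterwards turn the selector back to the dot (off) and set all the specimens upright and flat in the white tray, without disturbing the jar or bowl.

Things in the scene. Friction and masses are not known exactly. Their poses are not given: they have to be found in the camera images.
- stage: fixed stage, grey plate 130 (x) by 236 (y) mm, top 6 mm up; origin: centre of underside, z up. Rails 14 mm above plate top: long rail at +x edge, inner face x=53; end rail at +y edge, inner face y=106; other sides open. A specimen flush in the corner has its centre at x=15, y=81, the next at y=31, -19, -69 mm, underside z=6. Black lamp bar behind the long rail: x 90 to 116, top 52 mm up
- spec_a: specimen (3 or 4 present, alike; an absent one reads None), loose on the table at -y, about 0.13 kg: dark wooden bar 60 (x) by 16 (y) mm, standing from 10 to 40 mm above the underside along the middle of an aluminium plate 76 (x) by 50 (y) by 10 mm. Grip the bar across its 16 mm from above. Origin: centre of underside, z up; same after half a turn
- spec_b: specimen (3 or 4 present, alike; an absent one reads None), loose on the table at -y, about 0.13 kg: dark wooden bar 60 (x) by 16 (y) mm, standing from 10 to 40 mm above the underside along the middle of an aluminium plate 76 (x) by 50 (y) by 10 mm. Grip the bar across its 16 mm from above. Origin: centre of underside, z up; same after half a turn
- spec_c: specimen (3 or 4 present, alike; an absent one reads None), loose on the table at -y, about 0.13 kg: dark wooden bar 60 (x) by 16 (y) mm, standing from 10 to 40 mm above the underside along the middle of an aluminium plate 76 (x) by 50 (y) by 10 mm. Grip the bar across its 16 mm from above. Origin: centre of underside, z up; same after half a turn
- spec_d: specimen (3 or 4 present, alike; an absent one reads None), loose on the table at -y, about 0.13 kg: dark wooden bar 60 (x) by 16 (y) mm, standing from 10 to 40 mm above the underside along the middle of an aluminium plate 76 (x) by 50 (y) by 10 mm. Grip the bar across its 16 mm from above. Origin: centre of underside, z up; same after half a turn
- tray: fixed white open tray for finished specimens, outside 260 (own x) by 110 (own y) by 22 mm high, walls and floor 5 mm thick; origin: centre of its underside, z up. Four specimens fit side by side along x, their bars across (along y)
- ctrl: fixed grey light control box 80 (own x) by 110 (own y) by 45 mm high, selector knob in the middle of its top; origin: centre of its underside. White marks on the top around the knob: a dot at the -x side (off), one bar 40 degrees clockwise of it, two bars 80 degrees clockwise of it
- sel (a joint): angle of the selector, growing clockwise seen from above: 0 at the dot (off), 0.7 at one bar, 1.4 rad at two bars (raking light), end stops at 0 and 1.4. It clicks: let go within 0.3 rad of a position it settles there; under 0.1 N m turns it. Starts at the dot or one bar
- sel_grip (a point): on the selector's vertical axis at grip height, 82 mm above the table; turns with the knob. Knob: black disc 38 mm across with a bar grip on it, 36 (x) by 14 (y) mm, from 25 mm below this point to 7 mm above it; white pointer line on the bar's -x end
- jar: bystander: amber glass jar with brass cap, 56 mm across, 75 mm high, loose; origin under its centre
- bowl: bystander: clear plastic bowl 90 mm across, 50 mm high, loose; origin under its centre
There are look-alikes about, which are no part of the job. What is shaped like the spec_d but blue is not meant. What is shaped like the spec_a but turquoise is not meant.

How it is judged:
By the outcome, as a careful person would: the job done as asked, in the order asked, and still so for the second after the job is handed in, with the robot touching nothing.
Of spec_a, spec_b, spec_c, spec_d only 3 to 4 are there at a start; the rules pass over those that are not, and their reading is None.
At some moment in a run one of spec_a, spec_b, spec_c, spec_d may be knocked a few centimetres aside while the robot is not near it.
Once in a run the grip may slacken for a moment while it holds something.
It also fails if it takes over 210 s, if anything falls off the work surface, if the arm or the gripper's body presses on something with over 40 N, if the wrist force passes 120 N, or if a joint passes its speed limit or range.

## Working session

There is one attempt and no reset: what is moved stays moved. The work goes in short steps, Python scripts to look and compute and a tool call to move; the robot and the scene stay as the last step left them, time stands still between calls to the robot, and variables do not carry over. Pictures are saved under pics/ and viewed, and the job is handed in when it is done.

Besides the shell and the picture viewer there is one more tool, called after "Call:" as name(argument=value, ...) on one line, values as JSON. servo_tool: Moves the arm, as the interface text tells. Its arguments: {"type":"object","properties":{"steps":{"type":"array","items":{"type":"array","items":{"type":"number"}}},"squeeze":{"type":"number"}},"required":["steps"]}

```bash
mkdir -p pics; python3 - <<'E'
from plant import r
import cv2, numpy as np
print(r.get_state(), r.pinch_z)
for n in ["scene","top","wrist"]:
    im=r.capture(n); cv2.imwrite(f"pics/{n}0.png",im[:,:,::-1])
    c=r.calibration(n); print(n,c)
E
```

```text
{'time_s': 0.0, 'joints': array([ 8.93875866e+01,  2.05899049e+01,  6.33274761e-01, -2.14420201e-02,
       -7.01348022e+01, -1.65084391e+01]), 'qd': array([-0.04842778, -0.06659974, -0.01572826,  0.01967245,  0.02299984,
        0.04962341]), 'joint_torque': array([ 7.88056550e-04, -5.82728219e+01,  2.93041205e+01,  6.99707374e+00,
        6.96711868e-03, -1.66646969e-04]), 'tcp_pos': array([0.19856821, 0.64461678, 0.225632  ]), 'eef_rot': array([ 1.79906608e+02, -6.65781363e-03, -1.71281494e+01]), 'contact_force': array([ 0.31852683, -0.02736523,  0.00977378]), 'moment': array([-0.04914883, -0.06926736,  0.01012618]), 'gripper_width': 0.08785009616699159} 0.0188
scene {'K': array([[424.60913745,   0.        , 318.5193292 ],
       [  0.        , 424.60913745, 204.25164802],
       [  0.        ,   0.        ,   1.        ]]), 'dist_coeffs': array([-0.11441151,  0.        ,  0.        ,  0.        ,  0.        ]), 'rvec': array([ 1.17316075,  2.55042567, -0.72127153]), 'tvec': array([ 0.39423134, -0.26878377,  1.31220886])}
top {'K': array([[404.20003209,   0.        , 316.39540271]
[... 219 characters left out ...]
54, -2.16152245,  0.20147615]), 'tvec': array([-0.04031214,  0.57367732,  1.12533396])}
wrist {'K': array([[347.85082512,   0.        , 319.2142527 ],
       [  0.        , 347.85082512, 199.81121473],
       [  0.        ,   0.        ,   1.        ]]), 'dist_coeffs': array([0.02532174, 0.        , 0.        , 0.        , 0.        ]), 'tool_from_camera': array([[ 1.00350232e-03, -9.50073812e-01, -3.12023628e-01,
         8.48437583e-02],
       [ 9.99999468e-01,  1.02828684e-03,  8.51005551e-05,
         4.47873300e-04],
       [ 2.39997983e-04, -3.12023548e-01,  9.50074338e-01,
        -1.58314678e-01],
       [ 0.00000000e+00,  0.00000000e+00,  0.00000000e+00,
         1.00000000e+00]])}
```

View pics/scene0.png

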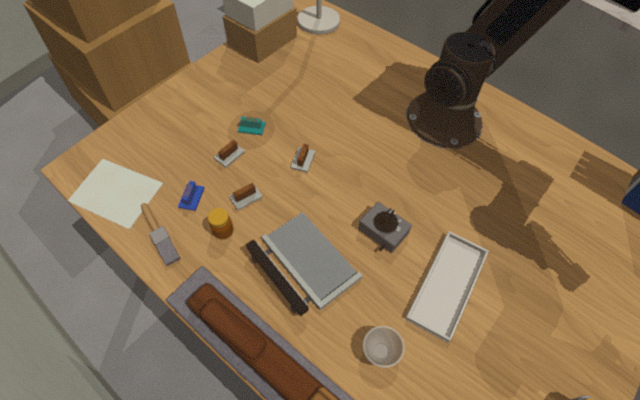

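View pics/top0.png

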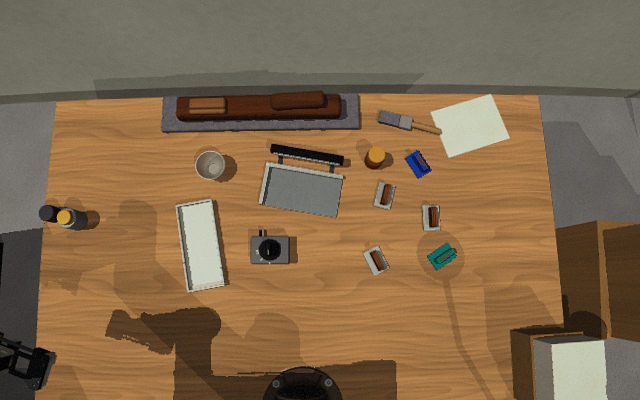

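View pics/wrist0.png

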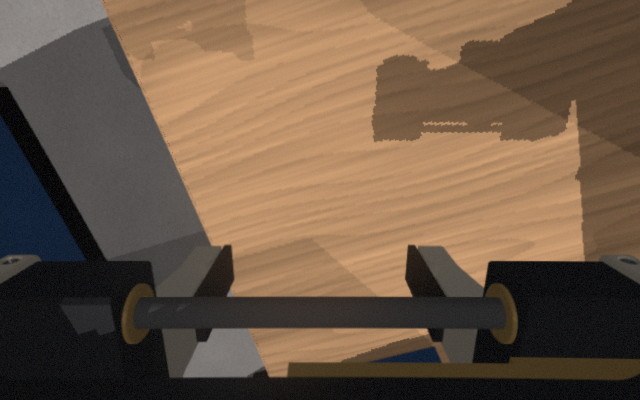

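Top view: three brown-bar specimens lie at about (384,195), (431,217) and (376,261). The blue look-alike is at (418,164) and the turquoise one at (442,257). The stage is near (302,190), the light box at (270,249), the tray at (202,245), the jar at (375,157) and the bowl at (210,165). I'll confirm with an enlarged crop and measure.

```bash
cat > h.py <<'E'
from plant import r
import cv2, numpy as np
from scipy.spatial.transform import Rotation as Ro
def cam(n,st=None):
    c=r.calibration(n)
    if n!="wrist":
        R=cv2.Rodrigues(c["rvec"])[0]; t=c["tvec"]; return c["K"],c["dist_coeffs"],R.T,-R.T@t
    st=st or r.get_state()
    Rt=Ro.from_euler("xyz",st["eef_rot"],degrees=True).as_matrix(); T=c["tool_from_camera"]
    return c["K"],c["dist_coeffs"],Rt@T[:3,:3],Rt@T[:3,3]+st["tcp_pos"]
def ray(n,px,z,st=None):
    K,d,R,o=cam(n,st)
    u=cv2.undistortPoints(np.array(px,float).reshape(-1,1,2),K,d).reshape(-1,2)
    v=np.c_[u,np.ones(len(u))]@R.T
    return o+v*((z-o[2])/v[:,2])[:,None]
def proj(n,P,st=None):
    K,d,R,o=cam(n,st)
    rv=cv2.Rodrigues(R.T)[0]; tv=-R.T@o
    return cv2.projectPoints(np.array(P,float).reshape(-1,1,3),rv,tv,K,d)[0].reshape(-1,2)
def barmask(im):
    h=cv2.cvtColor(im,cv2.COLOR_RGB2HSV); g=im.astype(int)
    return h
E
python3 - <<'E'
from h import *
im=cv2.imread("pics/top0.png")
cv2.imwrite("pics/cropA.png",cv2.resize(im[140:290,355:465],None,fx=5.2,fy=3.9 if 0 else 5.2/1.3,interpolation=cv2.INTER_CUBIC))
cv2.imwrite("pics/cropA.png",cv2.resize(im[140:290,355:465],None,fx=4,fy=4,interpolation=cv2.INTER_CUBIC))
cv2.imwrite("pics/cropB.png",cv2.resize(im[135:300,170:350],None,fx=3.6,fy=3.6,interpolation=cv2.INTER_CUBIC))
print(ray("top",[(384,195),(431,217),(376,261)],0.02))
E
```

```text
[[ 0.61133489 -0.25512844  0.02      ]
 [ 0.54202281 -0.39449488  0.02      ]
 [ 0.41479219 -0.22251472  0.02      ]]
```

View pics/cropA.png

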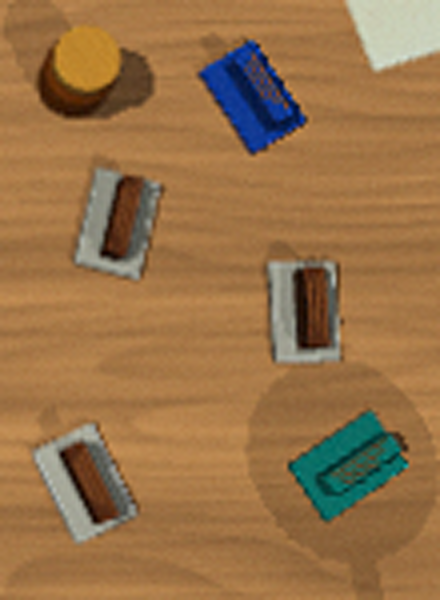

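View pics/cropB.png

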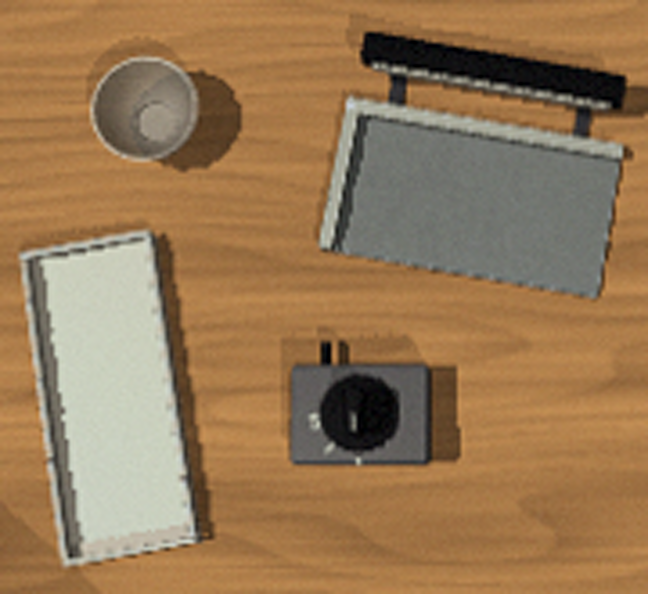

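```bash
cat >> h.py <<'E'
def specs(im,n,st=None,lo=150,hi=3000):
    """bars: brown dark red; returns list of minAreaRect in px"""
    h=cv2.cvtColor(im,cv2.COLOR_RGB2HSV); 
    m=((h[...,0]<12)&(h[...,1]>120)&(h[...,2]>40)&(h[...,2]<150)).astype(np.uint8)
    return m
E
python3 - <<'E'
from h import *
im=cv2.imread("pics/top0.png")[:,:,::-1].copy()
h=cv2.cvtColor(im,cv2.COLOR_RGB2HSV)
low=((h[...,1]<60)&(h[...,2]>70)).astype(np.uint8)
def comps(m,amin,amax,box):
    n,l,s,c=cv2.connectedComponentsWithStats(m)
    for i in range(1,n):
        if amin<s[i,4]<amax and box[0]<c[i][0]<box[2] and box[1]<c[i][1]<box[3]:
            yield c[i],s[i],(l==i).astype(np.uint8)
for c,s,m in comps(low,60,8000,(160,140,460,300)):
    m=cv2.morphologyEx(m,cv2.MORPH_CLOSE,np.ones((9,9)))
    ct=max(cv2.findContours(m,0,2)[0],key=cv2.contourArea)
    rc=cv2.minAreaRect(ct); b=cv2.boxPoints(rc)
    P=ray("top",b,0.010 if s[4]<600 else 0.02)
    e=P-np.roll(P,1,0)
    print(c.round(1),s[4],b.round(1).tolist(),"\n  ctr",P.mean(0).round(4),"L",np.linalg.norm(e,axis=1).round(4),"ang",np.degrees(np.arctan2(e[:,1],e[:,0])).round(1))
# bar colors
for p in [(384,193),(384,198),(430,217),(377,262),(442,257)]: print(p,h[p[1],p[0]],im[p[1],p[0]])
m=specs(im,"top")
for c,s,mm in comps(m,20,800,(340,170,460,300)): print("bar",c,s, )
E
```

```text
[214.9 165.6] 349 [[203.89999389648438, 151.10000610351562], [223.1999969482422, 149.89999389648438], [225.0, 177.3000030517578], [205.8000030517578, 178.60000610351562]] 
  ctr [0.7178 0.2585 0.01  ] L [0.0877 0.0598 0.0876 0.059 ] ang [   5.6  -87.2 -175.    92.9]
[305.8 158.3] 155 [[272.79998779296875, 153.89999389648438], [273.29998779296875, 151.39999389648438], [339.20001220703125, 162.89999389648438], [338.79998779296875, 165.39999389648438]] 
  ctr [ 0.7314 -0.0221  0.01  ] L [0.2054 0.0081 0.2057 0.008 ] ang [  78.9   -9.4 -101.1  168.8]
[301.6 189.6] 3247 [[258.0, 203.60000610351562], [265.6000061035156, 160.60000610351562], [343.0, 174.3000030517578], [335.3999938964844, 217.3000030517578]] 
  ctr [ 0.6343 -0.0042  0.02  ] L [0.2339 0.1342 0.2385 0.1336] ang [  79.    -9.5 -101.2  168.5]
[383.2 196.2] 268 [[372.8999938964844, 205.1999969482422], [378.79998779296875, 181.6999969482422], [394.79998779296875, 185.6999969482422], [388.8999938964844, 209.1999969482422]] 
  ctr [ 0.6121 -0.2567  0.01  ] L [0.0498 0.0756 0.0504 0.0756] ang [  74.9  -16.3 -105.1  163.3]
[199.6 245
[... 755 characters left out ...]
6000061035156, 245.1999969482422], [389.0, 268.0], [373.79998779296875, 275.6000061035156]] 
  ctr [ 0.417  -0.2234  0.01  ] L [0.0744 0.051  0.0748 0.0506] ang [  24.9  -65.  -155.4  114.7]
(384, 193) [ 10 193  98] [98 48 24]
(384, 198) [ 12 186  89] [89 50 24]
(430, 217) [  8 221  37] [37 14  5]
(377, 262) [ 11 185 110] [110  60  30]
(442, 257) [ 84 165 108] [ 38 108  95]
bar [386.36842105 187.89473684] [383 184   8  10  38]
bar [384.43181818 198.34090909] [381 192   8  13  44]
bar [433.28571429 211.10714286] [431 207   6  10  28]
bar [433.96551724 222.62068966] [432 218   6   9  29]
bar [374.05882353 254.94117647] [371 251   8   9  34]
bar [379.38095238 265.47619048] [375 260  10  11  42]
```

Call:
servo_tool(steps=[[8.7,3.3,3.9,0,0],[8.7,3.3,3.9,0,0],[8.7,3.3,3.9,0,0],[8.7,3.3,3.9,0,0],[8.7,3.3,3.9,0,0],[8.7,3.3,3.9,0,0],[8.7,3.3,3.9,0,0],[8.7,3.3,3.9,0,0]], squeeze=15)

```text
time_s: 1.15
tcp_pos: [0.3594, 0.2675, 0.2266]
eef_rot: [-180.0, -0.0, -17.1]
contact_force: [0.9, -0.4, 0.0]
gripper_width: 0.0872
```

Call:
servo_tool(steps=[[8.7,3.3,3.9,0,0],[8.7,3.3,3.9,0,0],[8.7,3.3,3.9,0,0],[8.7,3.3,3.9,0,0],[8.7,3.3,3.9,0,0],[8.7,3.3,3.9,0,0],[8.7,3.3,3.9,0,0],[8.7,3.3,3.9,0,0]])

```text
time_s: 2.15
tcp_pos: [0.52, -0.1084, 0.2265]
eef_rot: [-180.0, -0.0, -17.1]
contact_force: [1.8, 1.2, -0.0]
gripper_width: 0.0872
```

Call:
servo_tool(steps=[[8.7,0,0,0,-6],[8.7,0,0,0,0]])

```text
time_s: 2.4
tcp_pos: [0.5194, -0.1074, 0.2261]
eef_rot: [180.0, 0.1, -11.2]
contact_force: [0.3, 1.0, -0.6]
gripper_width: 0.0871
```

```bash
python3 - <<'E'
from h import *
st=r.get_state(); print(st["time_s"],st["tcp_pos"],st["eef_rot"],st["joints"])
im=r.capture("wrist"); cv2.imwrite("pics/w1.png",im[:,:,::-1])
np.save("w1.npy",st,allow_pickle=True)
E
```

```text
2.4 [ 0.51935489 -0.10735948  0.22607553] [ 1.79987975e+02  5.80861708e-02 -1.12401620e+01] [ 9.51540777e+00  6.95157954e+00 -1.74911385e+01 -1.02551715e-02
 -6.56158600e+01  6.92486750e+01]
```

View pics/w1.png

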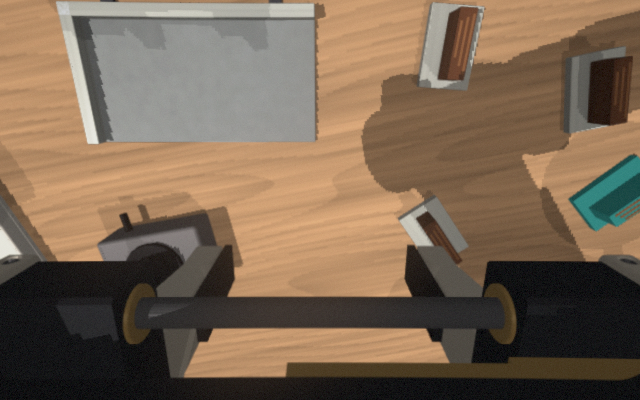

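Stage seen square: plate corners near (316,141) bottom right and (316,18) top right, inner rail corner near (85,16). Specimens are at (452,45), (600,88) and (433,228). I'll enlarge the stage for edge picking.

```bash
python3 - <<'E'
from h import *
im=cv2.imread("pics/w1.png")
cv2.imwrite("pics/w1c.png",cv2.resize(im[0:150,55:325],None,fx=2.9,fy=2.9,interpolation=cv2.INTER_CUBIC))
g=cv2.cvtColor(im,cv2.COLOR_BGR2GRAY)
for x in (150,200,250): print("col",x,g[0:24,x].tolist(), g[134:150,x].tolist())
for y in (40,90,130): print("row",y,g[y,60:115].tolist(), g[y,308:326].tolist())
E
```

```text
col 150 [135, 134, 141, 170, 180, 179, 178, 180, 179, 179, 180, 187, 204, 205, 204, 201, 166, 98, 86, 108, 125, 130, 131, 131] [156, 157, 156, 158, 158, 156, 156, 150, 137, 157, 155, 156, 154, 148, 142, 141]
col 200 [141, 139, 136, 165, 176, 180, 180, 181, 179, 175, 187, 198, 204, 202, 203, 199, 179, 137, 95, 98, 120, 129, 131, 132] [154, 153, 151, 153, 155, 155, 155, 152, 148, 156, 157, 160, 158, 157, 155, 160]
col 250 [122, 124, 122, 148, 174, 178, 179, 181, 177, 174, 175, 176, 175, 176, 175, 175, 164, 111, 85, 87, 112, 126, 130, 132] [154, 154, 154, 153, 154, 152, 157, 156, 161, 166, 164, 164, 159, 160, 161, 161]
row 40 [157, 158, 158, 157, 164, 190, 204, 204, 201, 200, 201, 206, 205, 207, 205, 203, 172, 113, 78, 79, 77, 70, 72, 71, 70, 76, 82, 82, 84, 84, 86, 85, 91, 129, 141, 150, 150, 147, 146, 151, 148, 149, 146, 150, 147, 150, 147, 144, 146, 145, 144, 146, 145, 143, 145] [146, 146, 147, 144, 147, 141, 122, 103, 130, 163, 167, 167, 166, 167, 170, 165, 164, 161]
row 90 [153, 150, 148, 145, 147, 152, 157, 155, 153, 156, 155, 152, 152, 150, 153, 166, 203, 214, 214, 215, 212, 213, 215, 219, 219, 219, 206, 163, 96, 78, 79, 78, 78, 76, 77, 79, 81, 84, 82, 83, 85, 83, 90, 132, 150, 148, 152, 151, 153, 152, 153, 152, 152, 152, 152] [148, 150, 152, 151, 147, 147, 134, 103, 118, 150, 155, 158, 156, 158, 159, 159, 154, 155]
row 130 [155, 152, 153, 152, 150, 151, 154, 156, 153, 154, 154, 151, 150, 147, 149, 148, 153, 152, 152, 150, 151, 151, 146, 148, 168, 224, 224, 223, 224, 221, 224, 227, 228, 230, 227, 190, 124, 81, 79, 81, 79, 78, 75, 78, 81, 84, 88, 83, 87, 86, 88, 110, 140, 154, 155] [149, 150, 149, 148, 151, 148, 144, 115, 111, 116, 143, 167, 173, 172, 172, 172, 174, 173]
```

View pics/w1c.png

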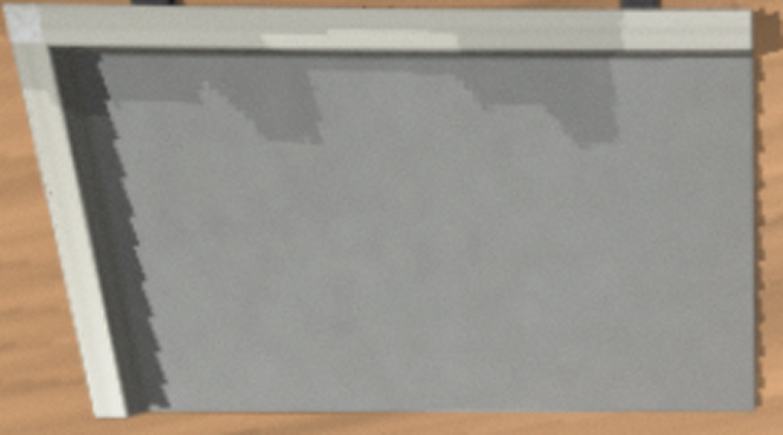

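```bash
cat >>h.py <<'E'
def inv(pts,yaw,o):
    c,s=np.cos(yaw),np.sin(yaw); d=np.asarray(pts)[:,:2]-o; return np.c_[d[:,0]*c+d[:,1]*s,-d[:,0]*s+d[:,1]*c]
def wst(f): return np.load(f,allow_pickle=True).item()
E
python3 - <<'E'
from h import *
st=wst("w1.npy")
L=ray("wrist",[(130,16.4),(200,16.6),(290,16.7)],0.02,st)
E=ray("wrist",[(76.6,40),(87.2,90),(95.5,130)],0.02,st)
N=ray("wrist",[(120,141.6),(200,141.5),(300,141)],0.006,st)
S=ray("wrist",[(314.2,40),(314.8,90),(315.2,130)],0.006,st)
for n,p in zip("LENS",(L,E,N,S)):
    d=p[-1]-p[0]; print(n,p[:,:2].round(4).tolist(),np.degrees(np.arctan2(d[1],d[0])).round(2))
# yaw from L
a=[np.arctan2(*(p[0]-p[-1])[1::-1])-np.pi/2 for p in (L,N)]
b=[np.arctan2(*(p[0]-p[-1])[1::-1]) for p in (E,S)]
print(np.degrees(a+b))
yaw=np.mean(a+b)
ux=np.array([np.cos(yaw),np.sin(yaw)]); uy=np.array([-ux[1],ux[0]])
xs=[L[:,:2]@ux,N[:,:2]@ux]; ys=[E[:,:2]@uy,S[:,:2]@uy]
print("x",xs,"diff",xs[0].mean()-xs[1].mean(),"(118) y diff",ys[0].mean()-ys[1].mean(),"(224)")
for o in [ux*(xs[0].mean()-.053)+uy*(ys[0].mean()-.106), ux*(xs[1].mean()+.065)+uy*(ys[1].mean()+.118)]: print(o)
E
```

```text
L [[0.6948, 0.0366], [0.6827, -0.0269], [0.6668, -0.1091]] -100.87
E [[0.685, 0.0928], [0.6412, 0.1015], [0.6031, 0.1091]] 168.81
N [[0.5866, 0.0975], [0.5705, 0.0135], [0.5502, -0.0927]] -100.84
S [[0.6447, -0.1275], [0.5986, -0.1188], [0.5585, -0.1112]] 169.25
[-10.86895984 -10.84030901 -11.19227045 -10.75383167]
x [array([0.67529332, 0.67547623, 0.67540955]), array([0.55754883, 0.55758149, 0.55779729])] diff 0.11775049676878624 (118) y diff 0.2243709921823783 (224)
[ 0.63292265 -0.0048489 ]
[ 0.6330974  -0.00526042]
```

```bash
cat >>h.py <<'E'
def go(x,y,z,yaw,st=None,n=None):
    st=st or r.get_state(); p=st["tcp_pos"]; ps=np.radians(st["eef_rot"][2])
    d=np.array([x,y])-p[:2]
    tx=d@[np.cos(ps),np.sin(ps)]; ty=d@[np.sin(ps),-np.cos(ps)]
    w=(st["eef_rot"][2]-yaw+180)%360-180
    print("t",st["time_s"],"from",p.round(4),"yaw",round(st["eef_rot"][2],2),"-> tool cm x %.2f y %.2f z %.2f spin %.2f"%(tx*100,ty*100,(p[2]-z)*100,w))
def S(x,y): # stage mm -> world
    a=np.radians(-10.9); return np.array([.633,-.005])+np.array([np.cos(a)*x-np.sin(a)*y,np.sin(a)*x+np.cos(a)*y])/1000
E
python3 - <<'E'
from h import *
print("jar",ray("top",[(377,155)],.075), "bowl",ray("top",[(210,164)],.05))
go(.6121,-.2567,.09,-16)
E
```

```text
jar [[ 0.71984721 -0.22978166  0.075     ]] bowl [[0.70711228 0.26235963 0.05      ]]
t 2.45 from [ 0.5194 -0.1068  0.2263] yaw -11.27 -> tool cm x 12.02 y 12.89 z 13.63 spin 4.73
```

Call:
servo_tool(steps=[[5,3,3.2,2.5,0],[5,3,3.2,2.5,0],[5,3,3.2,2.5,0],[5,3,3.3,2.5,0],[5,0,0,2,4.7],[5,0,0,0,0]])

```text
time_s: 3.2
tcp_pos: [0.6113, -0.2557, 0.1046]
eef_rot: [180.0, 0.2, -15.9]
contact_force: [0.0, 0.1, 0.9]
gripper_width: 0.0501
```

```bash
cat >look.py <<'E'
from h import *; import sys
n=sys.argv[1]; cam_=sys.argv[2] if len(sys.argv)>2 else "wrist"
st=r.get_state(); im=r.capture(cam_); cv2.imwrite(f"pics/{n}.png",im[:,:,::-1]); np.save(n+".npy",st,allow_pickle=True)
print(st["time_s"],st["tcp_pos"].round(4),st["eef_rot"].round(2),st["contact_force"].round(1),st["gripper_width"])
E
python3 look.py w2; python3 -c "
from h import *
go(.6121,-.2567,.018,-16)"
```

```text
3.2 [ 0.6113 -0.2557  0.1046] [179.98   0.23 -15.88] [0.  0.1 0.9] 0.05007357632765893
t 3.25 from [ 0.6122 -0.2557  0.1063] yaw -15.74 -> tool cm x 0.02 y 0.10 z 8.83 spin 0.26
```

View pics/w2.png

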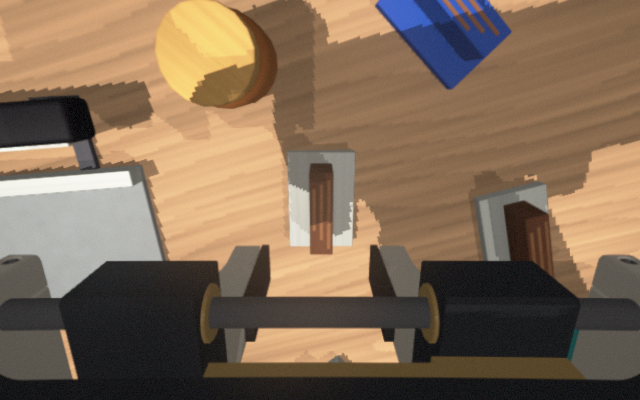

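```bash
python3 - <<'E'
from h import *
st=wst("w2.npy")
P=ray("wrist",[(310,164),(332,164),(333,253),(311,253)],.04,st); print(P[:,:2].round(4).tolist(),P.mean(0))
Q=ray("wrist",[(288,152),(354,152)],.01,st); print(Q, Q.mean(0))
E
```

```text
[[0.6474, -0.2602], [0.6435, -0.274], [0.5812, -0.2578], [0.5854, -0.2428]] [ 0.61439424 -0.25867941  0.04      ]
[[ 0.65419708 -0.2446029   0.01      ]
 [ 0.64104104 -0.2910318   0.01      ]] [ 0.64761906 -0.26781735  0.01      ]
```

Call:
servo_tool(steps=[[5,0.2,0.2,3,-0.5],[5,0.1,0,3,0],[5,0,0,2.6,0],[1.2,0,0,0,0],[1.2,0,0,0,0],[1.2,0,0,0,0],[1.2,0,0,0,0]], squeeze=20)

```text
time_s: 4.12
tcp_pos: [0.6155, -0.2592, 0.0218]
eef_rot: [-180.0, -0.1, -15.3]
contact_force: [0.9, 1.8, 0.3]
gripper_width: 0.0162
```

Call:
servo_tool(steps=[[1.2,0,0,-2,0],[1.2,0,0,-4,0],[1.2,0,0,-2,0],[1.2,0,0,0,0]])

```text
time_s: 4.62
tcp_pos: [0.616, -0.2594, 0.1028]
eef_rot: [-180.0, -0.2, -15.3]
contact_force: [-0.0, 0.7, -1.6]
gripper_width: 0.0157
```

```bash
python3 -c "
from h import *
print(S(7,77)); go(*S(7,77),.1,-10.9)"
```

```text
[0.65443406 0.06928715]
t 4.625 from [ 0.616  -0.2594  0.1028] yaw -15.32 -> tool cm x -4.97 y -32.72 z 0.28 spin -4.42
```

Call:
servo_tool(steps=[[1.2,-0.6,-4.1,0,0],[1.2,-0.6,-4.1,0,0],[1.2,-0.6,-4.1,0,0],[1.2,-0.6,-4.1,0,0],[1.2,-0.6,-4.1,0,0],[1.2,-0.6,-4.1,0,0],[1.2,-0.7,-4.1,0,0],[1.2,-0.7,-4,0,-4.4]])

```text
time_s: 5.62
tcp_pos: [0.6523, 0.0706, 0.0992]
eef_rot: [180.0, 0.1, -10.8]
contact_force: [-0.6, -0.2, -0.4]
gripper_width: 0.0159
```

Call:
servo_tool(steps=[[1.2,0,0,2,0],[1.2,0,0,1,0],[1.2,0,0,0,0]])

```text
time_s: 6.0
tcp_pos: [0.652, 0.0686, 0.069]
eef_rot: [179.9, 0.2, -11.0]
contact_force: [0.4, -0.0, 0.3]
gripper_width: 0.0161
```

```bash
python3 look.py w3;python3 look.py t3 top; python3 -c "
from h import *
go(*S(7,77),.029,-10.9)"
```

```text
6.0 [0.652  0.0686 0.069 ] [ 1.7991e+02  1.5000e-01 -1.0960e+01] [ 0.4 -0.   0.3] 0.01605701033459305
6.05 [0.6526 0.0687 0.07  ] [ 1.7995e+02  7.0000e-02 -1.0960e+01] [-0.5  1.  -1.1] 0.01564628965961197
t 6.1 from [0.6531 0.0688 0.0706] yaw -10.96 -> tool cm x 0.12 y -0.08 z 4.16 spin -0.06
```

View pics/w3.png

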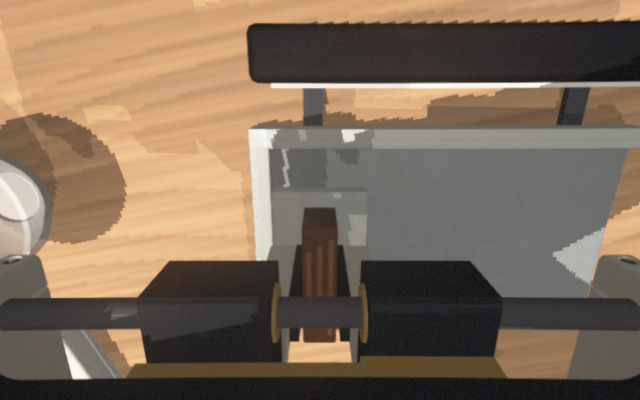

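The held specimen sits squarely at (320,230), just inside the corner (rail corner near (270,148)). I'll lower it and push it home with a light grip.

Call:
servo_tool(steps=[[1.2,0,0,2.5,0],[1.2,0,0,1.4,0],[1.2,0,0,0.2,0],[1.2,0,0,0,0]])

```text
time_s: 6.6
tcp_pos: [0.6534, 0.0694, 0.0301]
eef_rot: [-180.0, -0.0, -10.9]
contact_force: [0.1, 0.4, -0.6]
gripper_width: 0.0161
```

Call:
servo_tool(steps=[[1.2,0.3,-0.2,0.1,0],[1.2,0.3,-0.1,0,0],[1.2,0.3,0,0,0],[1.2,0,0,0,0]], squeeze=10)

```text
time_s: 7.1
tcp_pos: [0.6627, 0.0706, 0.0286]
eef_rot: [-180.0, -0.0, -10.9]
contact_force: [0.7, -0.5, -0.5]
gripper_width: 0.0157
```

Call:
servo_tool(steps=[[1.2,0.2,0,0,0],[1.2,0,0,0,0]])

```text
time_s: 7.35
tcp_pos: [0.6645, 0.0702, 0.0286]
eef_rot: [180.0, -0.0, -10.9]
contact_force: [-0.3, 0.6, -0.8]
gripper_width: 0.0159
```

Call:
servo_tool(steps=[[1.2,0.2,0,0.1,0],[1.2,0,0,0,0]])

```text
time_s: 7.6
tcp_pos: [0.6662, 0.0699, 0.028]
eef_rot: [180.0, 0.0, -10.9]
contact_force: [-3.7, 0.5, 3.7]
gripper_width: 0.0159
```

Call:
servo_tool(steps=[[1.2,0,-0.2,0,0],[1.2,0,0,0,0]])

```text
time_s: 7.85
tcp_pos: [0.6666, 0.071, 0.0279]
eef_rot: [179.9, 0.0, -10.9]
contact_force: [-2.3, -3.7, 5.5]
gripper_width: 0.0157
```

Call:
servo_tool(steps=[[1.2,0.1,-0.1,0,0],[1.2,0,0,0,0]])

```text
time_s: 8.1
tcp_pos: [0.6667, 0.0711, 0.0279]
eef_rot: [179.9, 0.1, -10.9]
contact_force: [-5.9, -7.2, 8.4]
gripper_width: 0.016
```

Call:
servo_tool(steps=[[1.2,0.2,-0.1,0,0],[1.2,0,0,0,0]])

```text
time_s: 8.35
tcp_pos: [0.6671, 0.071, 0.0277]
eef_rot: [179.8, 0.3, -11.0]
contact_force: [-10.7, -6.5, 11.9]
gripper_width: 0.0157
```

```bash
python3 -c "
from h import *
s=r.get_state();print(inv([s['tcp_pos']],np.radians(-10.9),np.array([.633,-.005]))*1000,s['contact_force'])"; python3 look.py w4
```

```text
[[19.11022588 81.0283361 ]] [-10.67113975  -6.48547577  11.92288267]
8.35 [0.6671 0.071  0.0277] [179.77   0.29 -10.97] [-10.7  -6.5  11.9] 0.01573280324648473
```

View pics/w4.png

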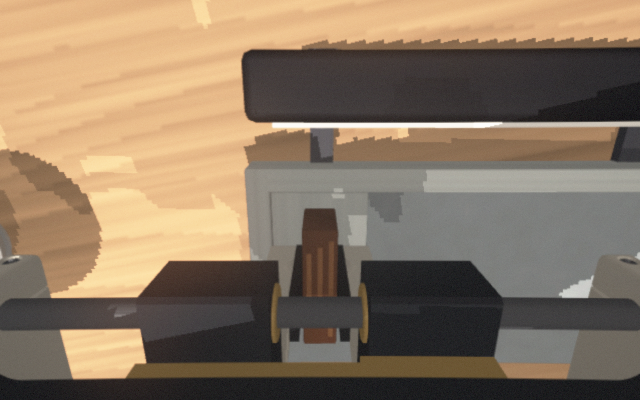

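The specimen is flush in the corner, with contact on both rails. Releasing it.

Call:
servo_tool(steps=[[3.2,0,0,0,0],[3.2,0,0,0,0],[3.2,0,0,-2,0],[3.2,0,0,-5,0],[3.2,0,0,-5,0],[5,0,0,-5,0],[5,-2,2,-2,0],[5,-3,3,0,0]])

```text
time_s: 9.4
tcp_pos: [0.6128, 0.0343, 0.2195]
eef_rot: [-179.9, -0.2, -10.9]
contact_force: [0.6, 0.0, 0.3]
gripper_width: 0.0492
```

```bash
python3 look.py w5; python3 look.py t5 top; python3 -c "
from h import *
go(.542,-.397,.1,0.5)"
```

```text
9.4 [0.6128 0.0343 0.2195] [-179.88   -0.24  -10.86] [0.6 0.  0.3] 0.04923611392017014
9.45 [0.6077 0.0317 0.2189] [-1.7991e+02 -3.0000e-02 -1.0960e+01] [-7.2 -1.3 -4.3] 0.04953236888604062
t 9.5 from [0.6094 0.0325 0.2188] yaw -10.97 -> tool cm x 1.56 y 43.45 z 11.88 spin -11.47
```

View pics/w5.png

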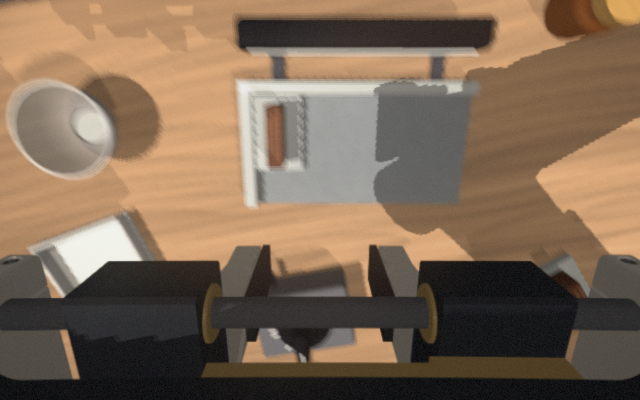

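View pics/t5.png

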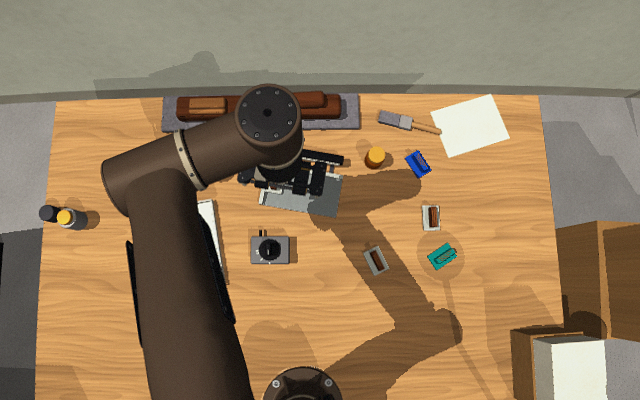

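The first specimen is in the corner at (277,133). B is unmoved at (431,217) in the top view. Next is B.

Call:
servo_tool(steps=[[5,0.2,4.8,0,0],[5,0.2,4.8,1,0],[5,0.2,4.8,1,0],[5,0.2,4.8,1,0],[5,0.2,4.8,2,0],[5,0.2,4.8,2,0],[5,0.2,4.8,2,0],[5,0.2,4.8,2,0]])

```text
time_s: 10.5
tcp_pos: [0.555, -0.3479, 0.1068]
eef_rot: [180.0, -0.1, -10.9]
contact_force: [1.4, 0.0, -0.6]
gripper_width: 0.0502
```

Call:
servo_tool(steps=[[5,0,5,0,-5.8],[5,0,0,0,-5.7],[5,0,0,0,0]])

```text
time_s: 10.88
tcp_pos: [0.5452, -0.3961, 0.1069]
eef_rot: [-180.0, 0.0, 0.5]
contact_force: [-0.2, 0.0, 0.1]
gripper_width: 0.0499
```

```bash
python3 look.py w6;  python3 -c "
from h import *
go(.542,-.397,.019,0.5)"
```

```text
10.875 [ 0.5452 -0.3961  0.1069] [-1.7999e+02  1.0000e-02  4.8000e-01] [-0.2  0.   0.1] 0.049853244725988156
t 10.925 from [ 0.5454 -0.3955  0.1072] yaw 0.45 -> tool cm x -0.34 y 0.14 z 8.82 spin -0.05
```

View pics/w6.png

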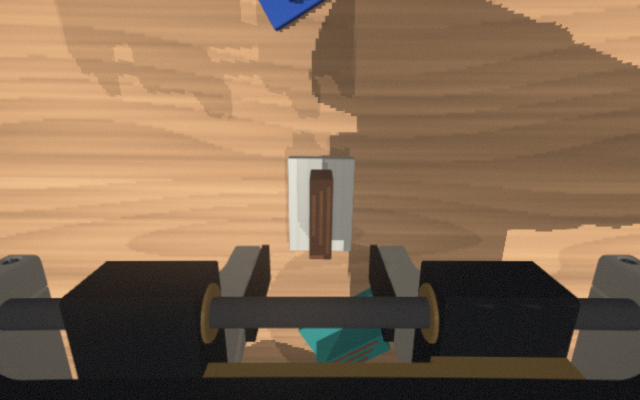

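Call:
servo_tool(steps=[[5,-0.1,0.1,3,0],[5,0,0,3,0],[5,0,0,2.5,0],[1.2,0,0,0,0],[1.2,0,0,0,0],[1.2,0,0,0,0],[1.2,0,0,0,0]], squeeze=20)

```text
time_s: 11.8
tcp_pos: [0.5446, -0.3968, 0.0237]
eef_rot: [180.0, -0.1, 0.6]
contact_force: [1.4, -0.8, 2.2]
gripper_width: 0.0161
```

Call:
servo_tool(steps=[[1.2,0,0,-2,0],[1.2,0,0,-4,0],[1.2,0,0,-3,0],[1.2,0,0,0,0]])

```text
time_s: 12.3
tcp_pos: [0.5456, -0.3973, 0.116]
eef_rot: [179.9, -0.3, 0.6]
contact_force: [-0.7, -0.4, -2.1]
gripper_width: 0.0159
```

```bash
python3 -c "
from h import *
go(*S(7,27),.1,-10.9)"
```

```text
t 12.3 from [ 0.5456 -0.3973  0.116 ] yaw 0.58 -> tool cm x 10.37 y -41.65 z 1.60 spin 11.48
```

Call:
servo_tool(steps=[[1.2,1.15,-4.6,0,0],[1.2,1.15,-4.6,0,0],[1.2,1.15,-4.6,0,0],[1.2,1.15,-4.6,0,0],[1.2,1.15,-4.6,0,0],[1.2,1.15,-4.6,0,0],[1.2,1.15,-4.6,0,0],[1.2,1.15,-4.6,0,0]])

```text
time_s: 13.3
tcp_pos: [0.6318, -0.0262, 0.1117]
eef_rot: [-180.0, 0.1, 0.6]
contact_force: [0.7, -1.2, -0.9]
gripper_width: 0.0157
```

Call:
servo_tool(steps=[[1.2,1.1,-4.5,1,5.8],[1.2,0,0,1,5.7],[1.2,0,0,2,0],[1.2,0,0,0,0]])

```text
time_s: 13.8
tcp_pos: [0.6409, 0.0172, 0.0702]
eef_rot: [179.9, 0.2, -10.9]
contact_force: [-0.9, -0.6, -1.4]
gripper_width: 0.0161
```

```bash
python3 look.py w7; python3 -c "
from h import *
go(*S(7,27),.0297,-10.9)"
```

```text
13.8 [0.6409 0.0172 0.0702] [179.9    0.25 -10.94] [-0.9 -0.6 -1.4] 0.016092182904983526
t 13.85 from [0.6418 0.0172 0.0715] yaw -10.92 -> tool cm x 0.25 y -0.35 z 4.18 spin -0.02
```

View pics/w7.png

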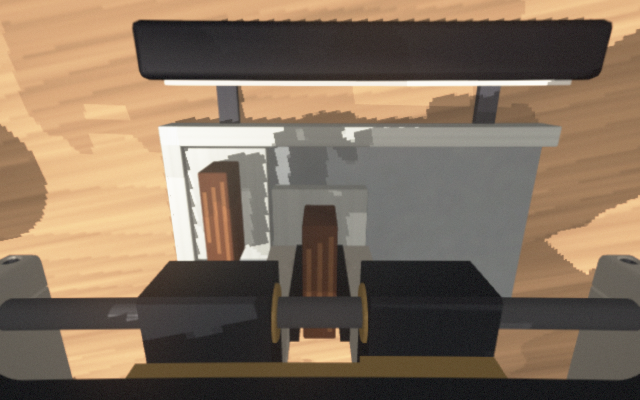

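The neighbour (220,200) is flush and the held one (320,230) hangs beside it with a gap. Lowering and pushing.

Call:
servo_tool(steps=[[1.2,0.2,0,2.5,0],[1.2,0,0,1.5,0],[1.2,0,0,0.2,0],[1.2,0,0,0,0]])

```text
time_s: 14.35
tcp_pos: [0.645, 0.017, 0.031]
eef_rot: [-180.0, -0.0, -10.9]
contact_force: [-0.4, -0.1, -0.8]
gripper_width: 0.0158
```

Call:
servo_tool(steps=[[1.2,0.3,-0.3,0,0],[1.2,0.3,-0.2,0,0],[1.2,0.3,0,0,0],[1.2,0,0,0,0]], squeeze=10)

```text
time_s: 14.85
tcp_pos: [0.6548, 0.0203, 0.0306]
eef_rot: [-180.0, -0.0, -10.9]
contact_force: [-0.5, 0.1, -2.2]
gripper_width: 0.0157
```

```bash
cat >p.py <<'E'
from h import *
s=r.get_state();print(s['time_s'],(inv([s['tcp_pos']],np.radians(-10.9),np.array([.633,-.005]))*1000).round(1),s['tcp_pos'][2],s['contact_force'].round(1),s["eef_rot"][2])
E
python3 p.py
```

```text
14.85 [[16.6 29. ]] 0.03059045127517683 [-0.5  0.1 -2.2] -10.920681707075374
```

Call:
servo_tool(steps=[[1.2,0.2,0,0.1,0],[1.2,0.1,-0.1,0,0],[1.2,0,0,0,0]])

```text
time_s: 15.22
tcp_pos: [0.6574, 0.0204, 0.0297]
eef_rot: [180.0, 0.0, -10.9]
contact_force: [-3.0, -1.2, 3.1]
gripper_width: 0.0162
```

Call:
servo_tool(steps=[[1.2,0.2,-0.1,0,0],[1.2,0,-0.1,0,0],[1.2,0,0,0,0]])

```text
time_s: 15.6
tcp_pos: [0.6576, 0.0206, 0.0296]
eef_rot: [179.8, 0.2, -11.0]
contact_force: [-8.7, -5.1, 8.4]
gripper_width: 0.0157
```

```bash
python3 p.py
```

```text
15.6 [[19.3 29.8]] 0.029616888472359326 [-8.7 -5.1  8.4] -10.957191638806728
```

Call:
servo_tool(steps=[[1.2,-0.2,-0.1,0,0],[1.2,0,-0.1,0,0],[1.2,0,-0.1,0,0],[1.2,0,0,0,0]])

```text
time_s: 16.1
tcp_pos: [0.6577, 0.0223, 0.03]
eef_rot: [179.8, 0.1, -10.9]
contact_force: [-2.7, -14.8, 6.2]
gripper_width: 0.0158
```

```bash
python3 p.py
```

```text
16.1 [[19.1 31.5]] 0.030046918569743678 [ -2.7 -14.8   6.2] -10.940104155209234
```

Contact in y is at 31.5 mm, about nominal. One more x push, then release.

Call:
servo_tool(steps=[[1.2,0.2,0,0,0],[1.2,0.1,0,0,0],[1.2,0,0,0,0]])

```text
time_s: 16.48
tcp_pos: [0.6581, 0.022, 0.0296]
eef_rot: [179.7, 0.3, -11.0]
contact_force: [-11.6, -10.1, 10.7]
gripper_width: 0.0158
```

Call:
servo_tool(steps=[[3.2,0,0,0,0],[3.2,0,0,0,0],[3.2,0,0,-2,0],[3.2,0,0,-5,0],[3.2,0,0,-5,0],[5,0,0,-5,0],[5,-3,2,-2,0],[5,-3,2,0,0]])

```text
time_s: 17.48
tcp_pos: [0.5962, -0.0023, 0.2219]
eef_rot: [-179.9, -0.3, -10.9]
contact_force: [0.4, -0.9, -0.9]
gripper_width: 0.0495
```

Call:
servo_tool(steps=[[5,0,0,0,0],[5,0,0,0,0]])

```text
time_s: 17.73
tcp_pos: [0.5959, -0.0024, 0.22]
eef_rot: [-180.0, -0.1, -10.9]
contact_force: [0.6, -0.1, 0.1]
gripper_width: 0.0498
```

```bash
python3 look.py w8; python3 look.py t8 top; python3 -c "
from h import *
go(.417,-.2234,.1,24.8)"
```

```text
17.725 [ 0.5959 -0.0024  0.22  ] [-1.7996e+02 -8.0000e-02 -1.0900e+01] [ 0.6 -0.1  0.1] 0.049822515396952545
17.775 [ 0.5959 -0.0024  0.2196] [-1.7998e+02 -4.0000e-02 -1.0900e+01] [-0.4 -0.2 -0.7] 0.04997311750043534
t 17.825 from [ 0.5959 -0.0024  0.2193] yaw -10.9 -> tool cm x -13.39 y 25.09 z 11.93 spin -35.70
```

View pics/w8.png

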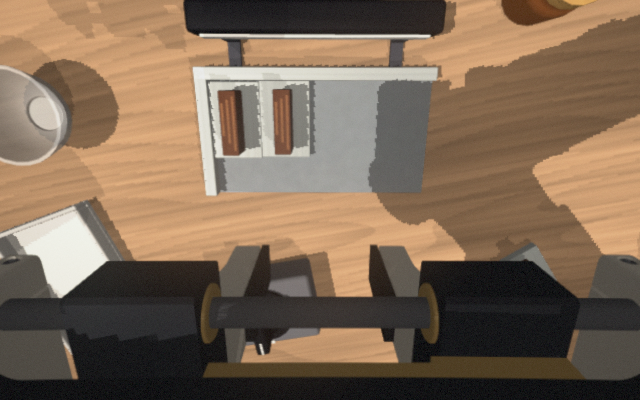

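View pics/t8.png

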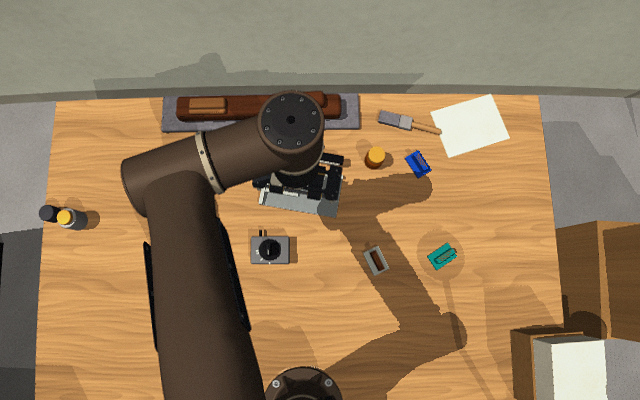

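Two in a row at (231,122) and (283,122). The last one (C) is unmoved at (376,261) in the top view.

Call:
servo_tool(steps=[[5,-2.2,4.2,0,0],[5,-2.2,4.2,0,0],[5,-2.2,4.2,2,0],[5,-2.2,4.2,3,0],[5,-2.2,4.2,3,0],[5,-2.2,4.1,3,0],[5,0,0,0,-9],[5,0,0,0,-9]])

```text
time_s: 18.82
tcp_pos: [0.4181, -0.2249, 0.1088]
eef_rot: [-180.0, 0.1, 7.3]
contact_force: [0.2, 0.8, -1.4]
gripper_width: 0.0497
```

Call:
servo_tool(steps=[[5,0,0,0,-9],[5,0,0,0,-8.7],[5,0,0,0,0]])

```text
time_s: 19.2
tcp_pos: [0.4185, -0.2243, 0.1092]
eef_rot: [-180.0, 0.0, 24.7]
contact_force: [0.0, -0.3, -0.1]
gripper_width: 0.0501
```

```bash
python3 look.py w9; python3 -c "
from h import *
go(.417,-.2234,.019,24.8)"
```

```text
19.2 [ 0.4185 -0.2243  0.1092] [-1.7999e+02  3.0000e-02  2.4730e+01] [ 0.  -0.3 -0.1] 0.050061933508718875
t 19.25 from [ 0.4184 -0.2243  0.1092] yaw 24.6 -> tool cm x -0.09 y -0.14 z 9.02 spin -0.20
```

View pics/w9.png

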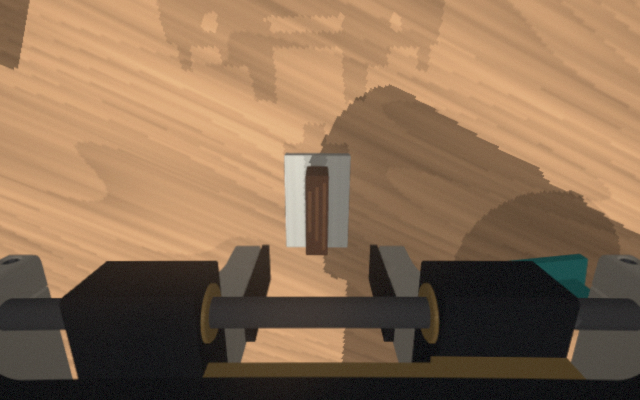

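Bar centred at (317,210). Grasping.

Call:
servo_tool(steps=[[5,0.1,-0.1,3,0],[5,0,0,3,0],[5,0,0,2.6,0],[1.2,0,0,0,0],[1.2,0,0,0,0],[1.2,0,0,0,0],[1.2,0,0,0,0]], squeeze=20)

```text
time_s: 20.12
tcp_pos: [0.419, -0.223, 0.0244]
eef_rot: [180.0, -0.1, 24.8]
contact_force: [-1.0, 0.9, 0.8]
gripper_width: 0.0157
```

Call:
servo_tool(steps=[[1.2,0,0,-2,0],[1.2,0,0,-4,9],[1.2,0,0,-3,9],[1.2,0,0,0,9],[1.2,0,0,0,8.6],[1.2,0,0,0,0]])

```text
time_s: 20.88
tcp_pos: [0.4183, -0.2229, 0.114]
eef_rot: [-180.0, -0.0, -10.8]
contact_force: [-0.0, -0.6, -1.3]
gripper_width: 0.0156
```

```bash
python3 -c "
from h import *
go(*S(7,-24),.1,-10.9)"
```

```text
t 20.875 from [ 0.4183 -0.2229  0.114 ] yaw -10.78 -> tool cm x 17.70 y -23.02 z 1.40 spin 0.12
```

Call:
servo_tool(steps=[[1.2,2.5,-3.3,0,0],[1.2,2.5,-3.3,0,0],[1.2,2.5,-3.3,0,0],[1.2,2.5,-3.3,0,0],[1.2,2.5,-3.3,0,0],[1.2,2.6,-3.3,0,0.1],[1.2,2.6,-3.2,2,0],[1.2,0,0,2,0]])

```text
time_s: 21.88
tcp_pos: [0.6377, -0.0284, 0.0727]
eef_rot: [-180.0, -0.1, -10.6]
contact_force: [-1.0, 0.3, -0.9]
gripper_width: 0.0157
```

Call:
servo_tool(steps=[[1.2,0,0,0,0],[1.2,0,0,0,0]])

```text
time_s: 22.12
tcp_pos: [0.6356, -0.0306, 0.0742]
eef_rot: [180.0, -0.0, -10.8]
contact_force: [0.4, -0.1, -0.9]
gripper_width: 0.0159
```

```bash
python3 look.py w10; python3 -c "
from h import *
go(*S(7,-24),.0304,-10.9)"
```

```text
22.125 [ 0.6356 -0.0306  0.0742] [ 1.7999e+02 -2.0000e-02 -1.0830e+01] [ 0.4 -0.1 -0.9] 0.015908389170744622
t 22.175 from [ 0.6358 -0.0306  0.0747] yaw -10.87 -> tool cm x -0.06 y -0.06 z 4.43 spin 0.03
```

View pics/w10.png

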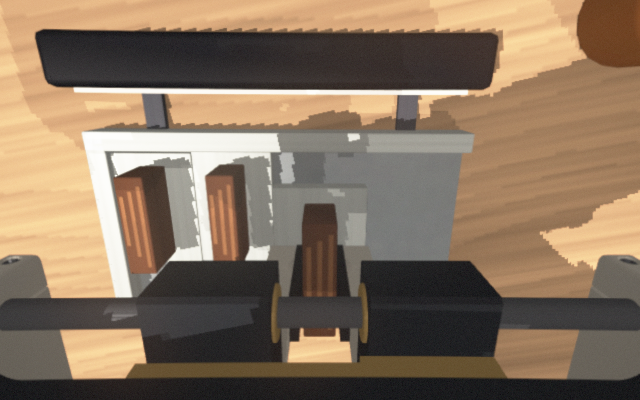

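The two placed ones (145,205) and (228,205) stay in line; the third is held beside them at (320,230). Lowering and pushing.

Call:
servo_tool(steps=[[1.2,0,0,2.5,0],[1.2,0,0,1.5,0],[1.2,0,0,0.4,0],[1.2,0,0,0,0]])

```text
time_s: 22.68
tcp_pos: [0.6358, -0.0305, 0.0305]
eef_rot: [-180.0, -0.0, -10.9]
contact_force: [-0.3, -0.9, -1.3]
gripper_width: 0.0158
```

Call:
servo_tool(steps=[[1.2,0.3,-0.3,0,0],[1.2,0.3,-0.2,0,0],[1.2,0.3,0,0,0],[1.2,0,0,0,0]], squeeze=10)

```text
time_s: 23.18
tcp_pos: [0.6455, -0.0271, 0.0304]
eef_rot: [180.0, -0.0, -10.9]
contact_force: [-4.1, -0.9, 7.0]
gripper_width: 0.0161
```

```bash
python3 p.py
```

```text
23.175 [[ 16.4 -19.4]] 0.030411968735181608 [-4.1 -0.9  7. ] -10.904608713695083
```

Call:
servo_tool(steps=[[1.2,0.1,-0.1,-0.1,0],[1.2,0,-0.1,0,0],[1.2,0,0,0,0]])

```text
time_s: 23.55
tcp_pos: [0.6459, -0.0267, 0.0305]
eef_rot: [179.9, 0.1, -10.9]
contact_force: [-4.8, -6.7, 3.1]
gripper_width: 0.0161
```

Call:
servo_tool(steps=[[1.2,0.1,-0.1,0,0],[1.2,0.1,0,0,0],[1.2,0,0,0,0]])

```text
time_s: 23.92
tcp_pos: [0.646, -0.0268, 0.0305]
eef_rot: [179.8, 0.3, -11.0]
contact_force: [-8.9, -6.9, 8.4]
gripper_width: 0.0159
```

```bash
python3 p.py
```

```text
23.925 [[ 16.9 -18.9]] 0.030469632770259755 [-8.9 -6.9  8.4] -10.964015240897607
```

Call:
servo_tool(steps=[[1.2,-0.1,-0.1,0,0],[1.2,0,-0.1,0,0],[1.2,0.2,0,0,0],[1.2,0,0,0,0]])

```text
time_s: 24.42
tcp_pos: [0.6464, -0.0266, 0.0305]
eef_rot: [179.7, 0.4, -11.0]
contact_force: [-11.6, -13.6, 10.9]
gripper_width: 0.016
```

```bash
python3 p.py
```

```text
24.425 [[ 17.3 -18.6]] 0.030505724072061095 [-11.6 -13.6  10.9] -10.98651692375508
```

Call:
servo_tool(steps=[[3.2,0,0,0,0],[3.2,0,0,0,0],[3.2,0,0,-2,0],[3.2,0,0,-5,0],[3.2,0,0,-5,0],[3.2,-2,-1,-3,0],[3.2,-2,-1,0,0],[3.2,0,0,0,0]])

```text
time_s: 25.42
tcp_pos: [0.6148, 0.0057, 0.1817]
eef_rot: [-179.9, -0.1, -10.8]
contact_force: [0.6, -0.3, -0.3]
gripper_width: 0.0322
```

```bash
python3 look.py w11; python3 -c "
import cv2
im=cv2.imread('pics/w11.png'); cv2.imwrite('pics/w11c.png',cv2.resize(im[20:250,170:490],None,fx=2.5,fy=2.5,interpolation=cv2.INTER_CUBIC))"
```

```text
25.425 [0.6148 0.0057 0.1817] [-1.799e+02 -1.300e-01 -1.082e+01] [ 0.6 -0.3 -0.3] 0.03217041092041178
```

View pics/w11c.png

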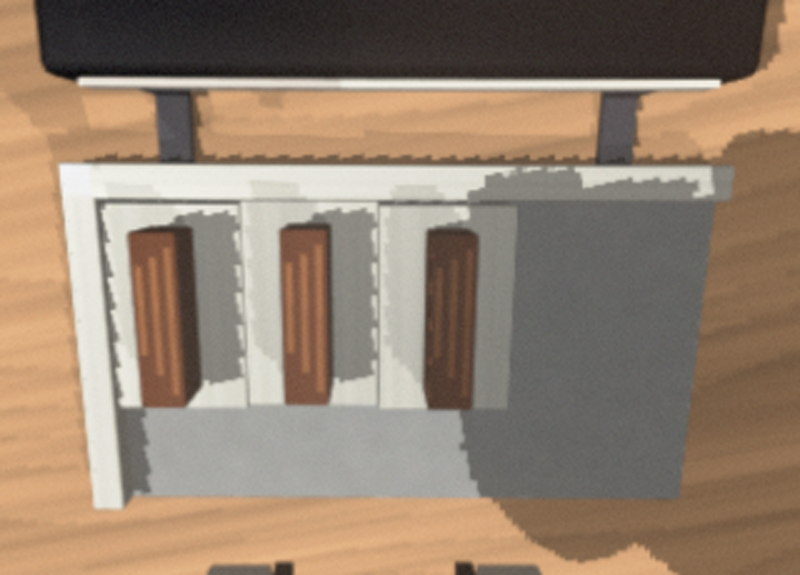

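The row is in place. The third's near edge (row 409 vs 405 in the crop) hints at up to 1 mm off the rail, so I'll nudge the plate edges with closed fingers.

```bash
python3 -c "
from h import *
go(*S(-40,-19),.0105,-10.9)"
```

```text
t 25.475 from [0.6152 0.0052 0.1812] yaw -10.83 -> tool cm x -2.06 y 2.56 z 17.07 spin 0.07
```

Call:
servo_tool(steps=[[0,-2,2.5,3,0],[0,0,0,4,0],[0,0,0,4,0],[0,0,0,4,0],[0,0,0,1.8,0],[0,0,0,0.2,0],[0,0,0,0,0]])

```text
time_s: 26.35
tcp_pos: [0.5911, -0.0165, 0.0108]
eef_rot: [-180.0, -0.0, -10.9]
contact_force: [0.3, 0.3, -0.6]
gripper_width: 0.0005
```

```bash
python3 p.py; python3 look.py w12
```

```text
26.35 [[-39.  -19.3]] 0.010795777734625568 [ 0.3  0.3 -0.6] -10.909151289407053
26.35 [ 0.5911 -0.0165  0.0108] [-1.800e+02 -3.000e-02 -1.091e+01] [ 0.3  0.3 -0.6] 0.0005138059319297478
```

View pics/w12.png

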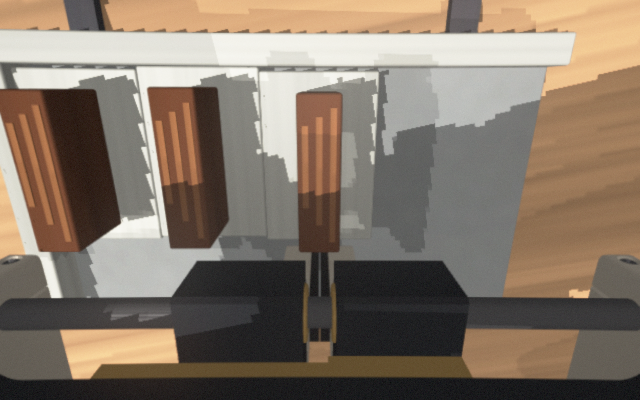

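Call:
servo_tool(steps=[[0,0.3,0,0,0],[0,0.2,0,0,0],[0,0.1,0,0,0],[0,0,0,0,0]])

```text
time_s: 26.9
tcp_pos: [0.5958, -0.0176, 0.0112]
eef_rot: [-180.0, 0.0, -10.9]
contact_force: [-3.2, 1.4, 5.8]
gripper_width: 0.0004
```

Call:
servo_tool(steps=[[0,0.1,0,0,0],[0,0.1,0,0,0],[0,0,0,0,0]])

```text
time_s: 27.28
tcp_pos: [0.5967, -0.0179, 0.0112]
eef_rot: [180.0, 0.1, -10.9]
contact_force: [-8.1, 2.8, 9.0]
gripper_width: 0.0005
```

```bash
python3 p.py
```

```text
27.275 [[-33.2 -19.5]] 0.011168365384663894 [-8.1  2.8  9. ] -10.924635022784962
```

Call:
servo_tool(steps=[[0,0.1,0,0,0],[0,0.1,0,0,0],[0,0,0,0,0]])

```text
time_s: 27.65
tcp_pos: [0.5969, -0.018, 0.0111]
eef_rot: [180.0, 0.3, -10.9]
contact_force: [-14.2, 7.4, 14.3]
gripper_width: 0.0002
```

```bash
python3 p.py; python3 look.py w13
```

```text
27.65 [[-33.  -19.6]] 0.011096200047565823 [-14.2   7.4  14.3] -10.941834335325352
27.65 [ 0.5969 -0.018   0.0111] [179.96   0.28 -10.94] [-14.2   7.4  14.3] 0.0001608696316523487
```

View pics/w13.png

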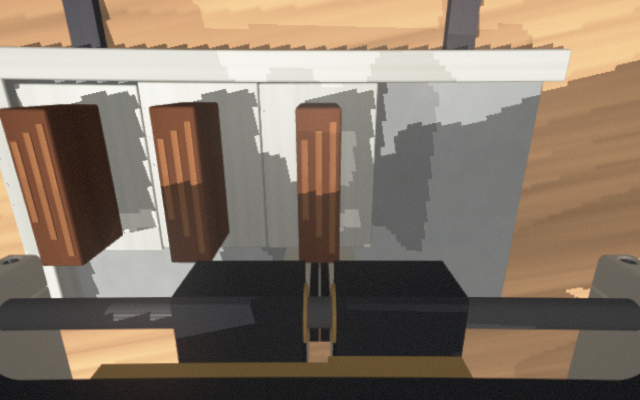

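All three plate edges now reach the rail line (row ~82). I'll give the other two and the side the same gentle nudge.

Call:
servo_tool(steps=[[0,-0.5,0,0,0],[0,-0.4,0,0,0],[0,0,-2.5,0,0],[0,0,-2.5,0,0],[0,0,0,0,0],[0,0.4,0,0,0],[0,0.3,0,0,0],[0,0,0,0,0]])

```text
time_s: 28.7
tcp_pos: [0.606, 0.0305, 0.0102]
eef_rot: [180.0, 0.2, -11.0]
contact_force: [-6.1, 3.4, 3.4]
gripper_width: 0.0003
```

Call:
servo_tool(steps=[[0,0.2,0,0,0],[0,0.1,0,0,0],[0,0,0,0,0]])

```text
time_s: 29.08
tcp_pos: [0.6062, 0.0303, 0.01]
eef_rot: [179.9, 0.4, -11.0]
contact_force: [-16.3, 10.8, 12.2]
gripper_width: 0.0003
```

```bash
python3 p.py
```

```text
29.075 [[-33.   29.6]] 0.010033272545271636 [-16.3  10.8  12.2] -11.018163672752367
```

Call:
servo_tool(steps=[[0,-0.5,0,0,0],[0,-0.6,0,0,0],[0,0,-2.5,0,0],[0,0,-2.4,0,0],[0,0,0,0,0],[0,0.4,0,0,0],[0,0.4,0,0,0],[0,0,0,0,0]])

```text
time_s: 30.08
tcp_pos: [0.6155, 0.0792, 0.0102]
eef_rot: [180.0, 0.2, -11.0]
contact_force: [-6.4, 5.9, 2.8]
gripper_width: 0.0008
```

Call:
servo_tool(steps=[[0,0.1,0,0,0],[0,0.1,0,0,0],[0,0,0,0,0]])

```text
time_s: 30.45
tcp_pos: [0.6157, 0.0792, 0.0101]
eef_rot: [180.0, 0.3, -11.0]
contact_force: [-12.9, 10.5, 7.6]
gripper_width: 0.0004
```

```bash
python3 p.py
```

```text
30.45 [[-32.9  79.4]] 0.010097115305721018 [-12.9  10.5   7.6] -10.991666111235002
```

Call:
servo_tool(steps=[[0,-0.6,0,-1,0],[0,-0.6,0,-5,0],[0,0,4,-2,0],[0,0,4,0,0],[0,2,4,0,0],[0,3,3.5,0,0],[0,1,0,4,0],[0,0,0,4,0]])

```text
time_s: 31.45
tcp_pos: [0.6381, -0.084, 0.0105]
eef_rot: [-180.0, -0.2, -11.0]
contact_force: [1.3, 0.3, -0.6]
gripper_width: 0.0005
```

Call:
servo_tool(steps=[[0,0,-0.2,0,0],[0,0,-0.2,0,0],[0,0,0,0,0]])

```text
time_s: 31.82
tcp_pos: [0.6379, -0.0783, 0.0118]
eef_rot: [-180.0, -0.1, -10.9]
contact_force: [-0.6, -0.5, -0.3]
gripper_width: 0.0003
```

```bash
python3 p.py; python3 look.py w14
```

```text
31.825 [[ 18.7 -71. ]] 0.011849761238322924 [-0.6 -0.5 -0.3] -10.902123647176754
31.825 [ 0.6379 -0.0783  0.0118] [-1.7997e+02 -8.0000e-02 -1.0900e+01] [-0.6 -0.5 -0.3] 0.00029821515825411283
```

View pics/w14.png

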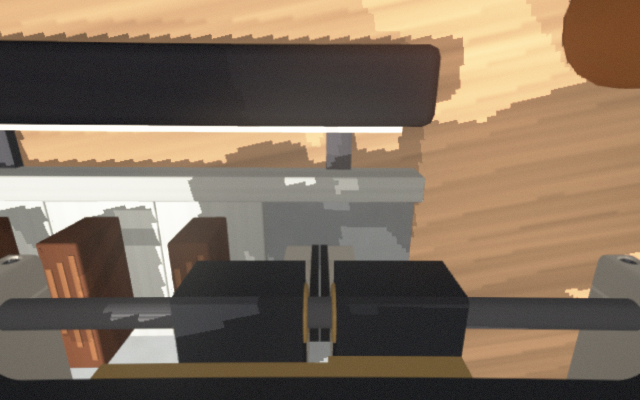

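Call:
servo_tool(steps=[[0,0,-0.2,0.1,0],[0,0,-0.2,0,0],[0,0,-0.1,0,0],[0,0,0,0,0]])

```text
time_s: 32.38
tcp_pos: [0.6383, -0.0736, 0.0096]
eef_rot: [180.0, 0.0, -10.9]
contact_force: [-0.1, 0.4, 0.3]
gripper_width: 0.0002
```

```bash
python3 p.py
```

```text
32.375 [[ 18.2 -66.3]] 0.009557319455286803 [-0.1  0.4  0.3] -10.910558313483065
```

Call:
servo_tool(steps=[[0,0,-0.2,0,0],[0,0,-0.2,0,0],[0,0,0,0,0]])

```text
time_s: 32.75
tcp_pos: [0.6392, -0.0696, 0.0095]
eef_rot: [180.0, -0.0, -10.9]
contact_force: [0.7, -0.5, 0.9]
gripper_width: 0.0002
```

Call:
servo_tool(steps=[[0,0,-0.2,0,0],[0,0,-0.1,0,0],[0,0,0,0,0]])

```text
time_s: 33.12
tcp_pos: [0.6393, -0.0673, 0.0095]
eef_rot: [180.0, 0.0, -10.9]
contact_force: [-1.0, -4.8, 1.1]
gripper_width: 0.0001
```

```bash
python3 p.py
```

```text
33.125 [[ 18. -60.]] 0.009523154576225705 [-1.  -4.8  1.1] -10.927694686902408
```

Call:
servo_tool(steps=[[0,0,-0.1,0,0],[0,0,-0.1,0,0],[0,0,0,0,0]])

```text
time_s: 33.5
tcp_pos: [0.6388, -0.0669, 0.0095]
eef_rot: [179.9, 0.1, -10.9]
contact_force: [-1.6, -11.1, 1.9]
gripper_width: 0.0007
```

Call:
servo_tool(steps=[[0,0,-0.1,0,0],[0,0,-0.1,0,0],[0,0,0,0,0]])

```text
time_s: 33.88
tcp_pos: [0.6387, -0.0667, 0.0095]
eef_rot: [179.8, 0.2, -11.0]
contact_force: [-2.1, -21.1, 2.5]
gripper_width: 0.0006
```

```bash
python3 p.py
```

```text
33.875 [[ 17.2 -59.5]] 0.009519996330107167 [ -2.1 -21.1   2.5] -10.970934620763623
```

The row is firm in both directions. Now to the selector.

Call:
servo_tool(steps=[[0,0,0.4,0,0],[0,0,0.6,-1,0],[3,0,0,-5,0],[3,0,0,-5,0],[3,0,0,-5,0],[3,-4,-2,-3,0],[3,-4,-2,0,0],[3,0,0,0,0]])

```text
time_s: 34.88
tcp_pos: [0.5662, -0.0164, 0.2016]
eef_rot: [-179.9, -0.1, -10.8]
contact_force: [0.7, 1.5, 0.1]
gripper_width: 0.0304
```

```bash
python3 look.py w15; python3 -c "
from h import *
print(ray('top',[(270,249.5)],.082))
p=ray('top',[(251,236),(287,236),(287,263),(251,263)],.045);print(p,p.mean(0))
go(.455,.085,.2,0)"
```

```text
34.875 [ 0.5662 -0.0164  0.2016] [-1.7986e+02 -1.4000e-01 -1.0780e+01] [0.7 1.5 0.1] 0.03036804488005406
[[0.45006569 0.08121334 0.082     ]]
[[0.49209894 0.13939197 0.045     ]
 [0.49046188 0.03574394 0.045     ]
 [0.41326114 0.03638772 0.045     ]
 [0.41486064 0.1390195  0.045     ]] [0.45267065 0.08763578 0.045     ]
t 34.925 from [ 0.5673 -0.017   0.2013] yaw -10.79 -> tool cm x -12.95 y -7.92 z 0.13 spin -10.79
```

View pics/w15.png

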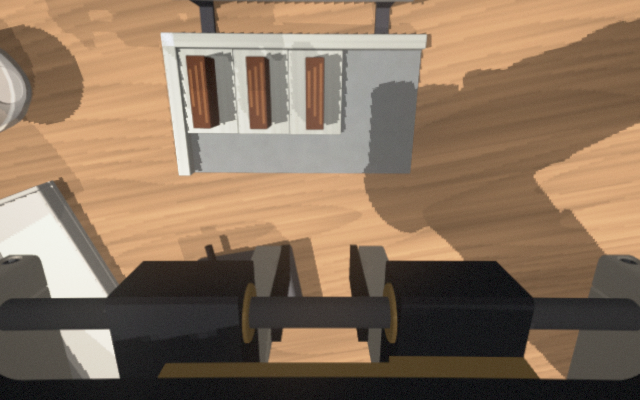

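Call:
servo_tool(steps=[[3,-3.5,-2,0,0],[3,-3.5,-2,0,0],[3,-3.5,-2,0,0],[3,-3.5,-1.9,0,0],[3,0,0,0,-5.4],[3,0,0,0,-5.4],[3,0,0,0,0],[3,0,0,0,0]])

```text
time_s: 35.92
tcp_pos: [0.4455, 0.0858, 0.1996]
eef_rot: [180.0, 0.0, -0.3]
contact_force: [0.2, 0.1, 1.0]
gripper_width: 0.0301
```

```bash
python3 look.py w16
```

```text
35.925 [0.4455 0.0858 0.1996] [180.     0.    -0.26] [0.2 0.1 1. ] 0.030126101147168207
```

View pics/w16.png

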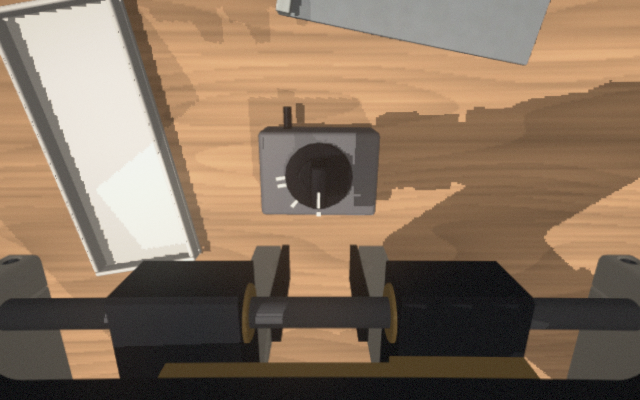

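The pointer (319,200) is at the dot (318,213); the marks lie clockwise at (294,203) for one bar and (281,181) for two bars. Computing the axis.

```bash
python3 - <<'E'
from h import *
st=wst("w16.npy"); im=cv2.imread("pics/w16.png")
p=ray("wrist",[(260.5,128),(378,128),(377,213.5),(261.5,213.5)],.045,st); print(p.round(4),p.mean(0))
g=cv2.cvtColor(im,cv2.COLOR_BGR2GRAY)
m=(g<50).astype(np.uint8); m[:130]=0;m[214:]=0;m[:,:275]=0;m[:,365:]=0
c=max(cv2.findContours(m,0,2)[0],key=cv2.contourArea); print(cv2.minEnclosingCircle(c),cv2.fitEllipse(c))
print(ray("wrist",[cv2.fitEllipse(c)[0]],.0575,st))
go(p.mean(0)[0],p.mean(0)[1],.0632,0)
cv2.imwrite("pics/w16c.png",cv2.resize(im[100:230,240:400],None,fx=4,fy=4,interpolation=cv2.INTER_CUBIC))
E
```

```text
[[0.4945 0.1372 0.045 ]
 [0.4942 0.0332 0.045 ]
 [0.4134 0.0302 0.045 ]
 [0.4138 0.1409 0.045 ]] [0.45398043 0.08538099 0.045     ]
((319.6268615722656, 175.0486297607422), 32.129032135009766) ((322.6365051269531, 173.65753173828125), (52.923099517822266, 61.5865478515625), 164.01039123535156)
[[0.45594181 0.08235994 0.0575    ]]
t 35.975 from [0.4454 0.0858 0.1995] yaw -0.24 -> tool cm x 0.86 y 0.03 z 13.63 spin -0.24
```

View pics/w16c.png

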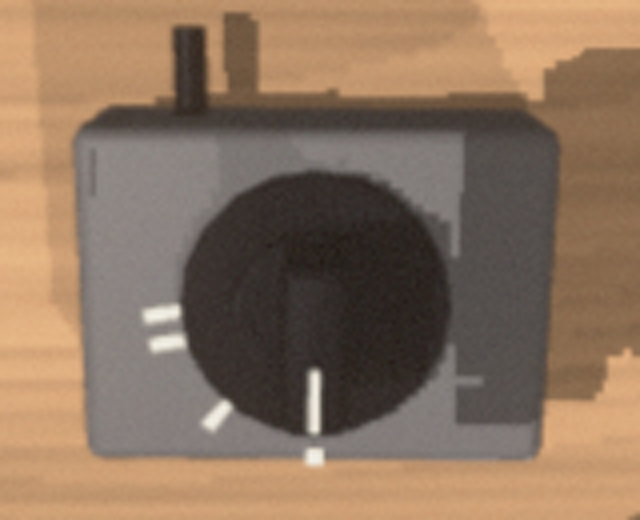

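Call:
servo_tool(steps=[[3,0.9,0,4,0],[3,0,0,4,0],[3,0,0,3.5,0],[3,0,0,2.1,0],[3,0,0,0,0]])

```text
time_s: 36.6
tcp_pos: [0.4532, 0.085, 0.0622]
eef_rot: [179.9, 0.2, -0.2]
contact_force: [-0.0, 0.5, -0.2]
gripper_width: 0.0301
```

Call:
servo_tool(steps=[[1,0,0,0,0],[1,0,0,0,0],[1,0,0,0,0],[1,0,0,0,0],[1,0,0,0,0]], squeeze=10)

```text
time_s: 37.22
tcp_pos: [0.4548, 0.0865, 0.0646]
eef_rot: [-179.9, -0.1, -0.1]
contact_force: [-2.0, 2.7, 8.1]
gripper_width: 0.014
```

Gripped at 14.0 mm, matching the knob bar. Turning clockwise.

Call:
servo_tool(steps=[[1,0,0,0,8],[1,0,0,0,8],[1,0,0,0,8],[1,0,0,0,8]])

```text
time_s: 37.72
tcp_pos: [0.4543, 0.0851, 0.0646]
eef_rot: [180.0, -0.1, -32.3]
contact_force: [-1.3, -5.3, 9.9]
gripper_width: 0.014
```

Call:
servo_tool(steps=[[1,0,0,0,8],[1,0,0,0,8],[1,0,0,0,8],[1,0,0,0,8],[1,0,0,0,8],[1,0,0,0,6],[1,0,0,0,0]])

```text
time_s: 38.6
tcp_pos: [0.4525, 0.0839, 0.0643]
eef_rot: [179.8, -0.1, -78.2]
contact_force: [-6.6, -5.8, 15.4]
gripper_width: 0.0139
```

```bash
python3 -c "
from h import *
s=r.get_state();print(s['moment'],s['contact_force'],s['joints'])"
```

```text
[-2.34249113e+00  2.40309238e+00  2.00903428e-04] [-6.59495706 -5.81253088 15.42894912] [ 35.17685813  10.79290858 -37.77715807   0.06676482 -41.64447723
 -23.43585695]
```

Call:
servo_tool(steps=[[3,0,0,0,0],[3,0,0,0,0],[3,0,0,0,0],[3,0,0,-3,0],[3,0,0,-4,0],[3,0,0,-4,0],[3,0,0,0,0],[3,0,0,0,0]])

```text
time_s: 39.6
tcp_pos: [0.4537, 0.0858, 0.1731]
eef_rot: [180.0, 0.0, -78.1]
contact_force: [-0.5, -0.0, 0.4]
gripper_width: 0.0299
```

```bash
python3 look.py w17; python3 look.py s17 scene; python3 -c "
import cv2
im=cv2.imread('pics/s17.png'); cv2.imwrite('pics/s17c.png',cv2.resize(im[150:320,230:500],None,fx=2.9,fy=2.9,interpolation=cv2.INTER_CUBIC))"
```

```text
39.6 [0.4537 0.0858 0.1731] [ 1.7998e+02  2.0000e-02 -7.8130e+01] [-0.5 -0.   0.4] 0.029912120894720933
39.65 [0.4535 0.0856 0.1727] [ 1.7993e+02 -1.0000e-02 -7.8130e+01] [ 0.7 -0.3 -0.4] 0.030245784275750198
```

View pics/w17.png

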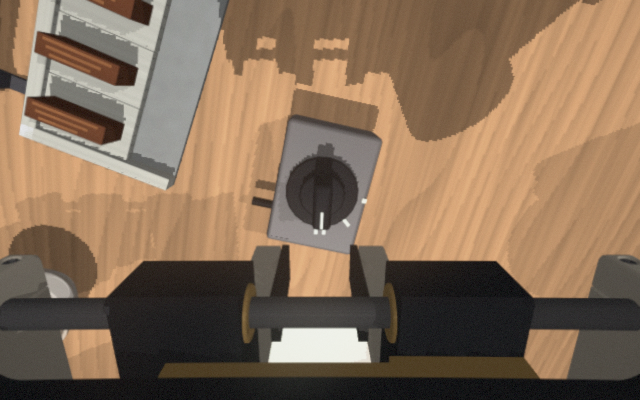

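View pics/s17c.png

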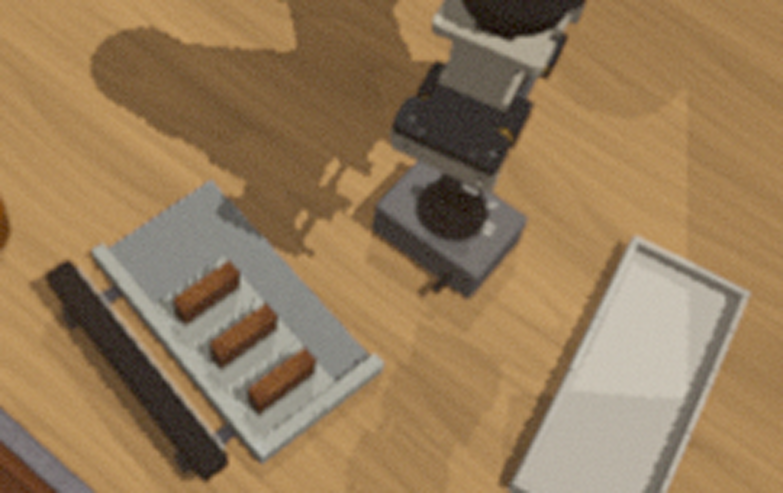

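The pointer (322,222) aims at the two-bar mark (319,231), and the row is intact. Waiting for the exposure.

Call:
servo_tool(steps=[[3,0,0,0,0],[3,0,0,0,0],[3,0,0,0,0],[3,0,0,0,0],[3,0,0,0,0],[3,0,0,0,0],[3,0,0,0,0],[3,0,0,0,0]])

```text
time_s: 40.7
tcp_pos: [0.4541, 0.0858, 0.1736]
eef_rot: [-180.0, 0.0, -78.1]
contact_force: [0.1, -0.2, 0.4]
gripper_width: 0.0298
```

Call:
servo_tool(steps=[[3,0,0,0,0],[3,0,0,0,0],[3,0,0,0,0],[3,0,0,0,0],[3,0,0,0,0],[3,0,0,0,0],[3,0,0,0,0],[3,0,0,0,0]])

```text
time_s: 41.7
tcp_pos: [0.454, 0.0858, 0.1735]
eef_rot: [180.0, -0.0, -78.1]
contact_force: [0.0, 0.1, -0.3]
gripper_width: 0.0299
```

Call:
servo_tool(steps=[[3,0,0,0,0],[3,0,0,0,0],[3,0,0,0,0],[3,0,0,0,0],[3,0,0,0,0],[3,0,0,0,0],[3,0,0,0,0],[3,0,0,0,0]])

```text
time_s: 42.7
tcp_pos: [0.454, 0.0858, 0.1736]
eef_rot: [180.0, -0.0, -78.1]
contact_force: [0.2, 0.7, 0.1]
gripper_width: 0.0299
```

Call:
servo_tool(steps=[[3,0,0,0,0],[3,0,0,0,0],[3,0,0,0,0],[3,0,0,0,0],[3,0,0,0,0],[3,0,0,0,0],[3,0,0,0,0],[3,0,0,0,0]])

```text
time_s: 43.7
tcp_pos: [0.4541, 0.0858, 0.1736]
eef_rot: [-180.0, 0.0, -78.1]
contact_force: [0.2, 0.6, -0.4]
gripper_width: 0.03
```

```bash
python3 look.py w18; python3 look.py t18 top; python3 -c "
import cv2,numpy as np
a=cv2.imread('pics/w17.png').astype(int);b=cv2.imread('pics/w18.png').astype(int);d=abs(a-b).max(2);d[240:]=0
print((d>40).sum(), np.argwhere(d>40)[:10])
im=cv2.imread('pics/t18.png'); cv2.imwrite('pics/t18c.png',cv2.resize(im[130:300,170:360],None,fx=3.5,fy=3.5,interpolation=cv2.INTER_CUBIC))"
```

```text
43.7 [0.4541 0.0858 0.1736] [-180.      0.    -78.12] [ 0.2  0.6 -0.4] 0.03000545264022163
43.75 [0.4541 0.0858 0.1736] [-180.      0.    -78.12] [0.4 0.  0.3] 0.030290970018895757
392 [[  0 153]
 [  3 166]
 [  3 218]
 [  3 219]
 [  4  20]
 [  4 218]
 [  4 589]
 [  5  20]
 [  5  60]
 [  5 593]]
```

View pics/t18c.png

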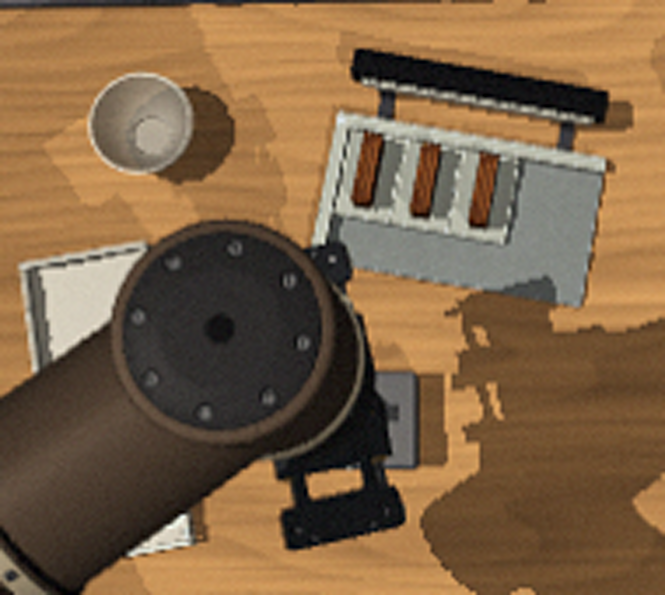

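The row was unchanged over more than 4.5 s. Turning the selector back to the dot.

Call:
servo_tool(steps=[[3,0,0,4,2],[3,0,0,4,0],[3,0,0,2.7,0],[3,0,0,0,0],[1,0,0,0,0],[1,0,0,0,0],[1,0,0,0,0],[1,0,0,0,0]])

```text
time_s: 44.8
tcp_pos: [0.4522, 0.0852, 0.0673]
eef_rot: [179.9, 0.0, -80.2]
contact_force: [-7.3, 1.7, 5.5]
gripper_width: 0.0139
```

Call:
servo_tool(steps=[[1,0,0,0,-8],[1,0,0,0,-8],[1,0,0,0,-8],[1,0,0,0,-8],[1,0,0,0,-8],[1,0,0,0,-8]])

```text
time_s: 45.55
tcp_pos: [0.4531, 0.0858, 0.0673]
eef_rot: [-180.0, 0.1, -31.9]
contact_force: [-5.2, 2.8, 0.8]
gripper_width: 0.0137
```

Call:
servo_tool(steps=[[1,0,0,0,-8],[1,0,0,0,-8],[1,0,0,0,-8],[1,0,0,0,-7],[1,0,0,0,0]])

```text
time_s: 46.18
tcp_pos: [0.4533, 0.0864, 0.0673]
eef_rot: [-179.9, 0.0, -1.1]
contact_force: [-5.8, 5.3, -0.5]
gripper_width: 0.0141
```

Call:
servo_tool(steps=[[3,0,0,0,0],[3,0,0,0,0],[3,0,0,0,0],[3,0,0,-3,0],[3,0,0,-5,0],[3,0,0,-5,0],[3,0,0,0,0],[3,0,0,0,0]])

```text
time_s: 47.18
tcp_pos: [0.4537, 0.0857, 0.1964]
eef_rot: [-180.0, 0.0, -1.1]
contact_force: [-0.3, -0.7, -0.3]
gripper_width: 0.0297
```

```bash
python3 look.py w19
```

```text
47.175 [0.4537 0.0857 0.1964] [-179.98    0.     -1.14] [-0.3 -0.7 -0.3] 0.029703907863855045
```

View pics/w19.png

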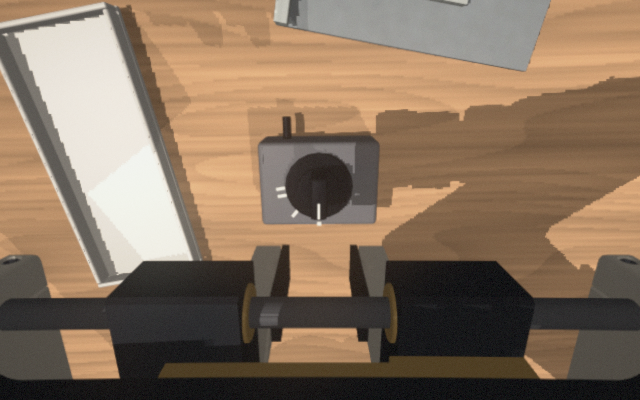

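The selector is back at the dot (319,208 / 319,222). Now measuring the tray.

```bash
python3 - <<'E'
from h import *
st=wst("w19.npy")
p=ray("wrist",[(1,33),(114,6),(199,258),(104,285)],.022,st); print(p.round(4).tolist(),p.mean(0))
e=p-np.roll(p,1,0); print(np.linalg.norm(e,axis=1),np.degrees(np.arctan2(e[:,1],e[:,0])))
im=cv2.imread("pics/top0.png")
h=cv2.cvtColor(im,cv2.COLOR_BGR2HSV); m=((h[...,1]<60)&(h[...,2]>70)).astype(np.uint8)
m=m[190:300,165:235]; ct=max(cv2.findContours(m,0,2)[0],key=cv2.contourArea)+[165,190]
cv2.imwrite("pics/trayc.png",cv2.resize(im[190:300,165:235],None,fx=5,fy=5,interpolation=cv2.INTER_CUBIC))
E
```

```text
[[0.5838, 0.354, 0.022], [0.6038, 0.255, 0.022], [0.3666, 0.2147, 0.022], [0.3365, 0.3207, 0.022]] [0.47265445 0.28611692 0.022     ]
[0.24950006 0.10101121 0.24056974 0.11017258] [   7.67724427  -78.57888961 -170.35578118  105.85303676]
```

View pics/trayc.png

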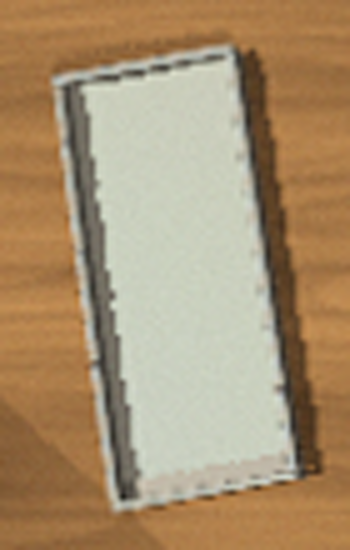

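```bash
python3 - <<'E'
from h import *
p=ray("top",[(176.4,206),(211.6,199),(224.6,284.4),(188,291.6)],.022)
e=p-np.roll(p,1,0); print(p.round(4).tolist(),p.mean(0),np.linalg.norm(e,axis=1),np.degrees(np.arctan2(e[:,1],e[:,0])))
go(*S(17,-19),.1,-10.9)
E
```

```text
[[0.5874, 0.3672, 0.022], [0.6069, 0.2615, 0.022], [0.3551, 0.2186, 0.022], [0.3355, 0.325, 0.022]] [0.47122001 0.29305201 0.022     ] [0.25531644 0.10745431 0.25538757 0.10817453] [   9.50797317  -79.53978329 -170.33017074  100.41673299]
t 47.225 from [0.4535 0.0855 0.1958] yaw -1.14 -> tool cm x 19.48 y 10.85 z 9.58 spin 9.76
```

Call:
servo_tool(steps=[[3.2,3.3,1.8,0,0],[3.2,3.3,1.8,0,0],[3.2,3.3,1.8,0,0],[3.2,3.2,1.8,2,0],[3.2,3.2,1.8,3,0],[3.2,3.2,1.9,3,0],[3.2,0,0,1,9.8],[3.2,0,0,0,0]])

```text
time_s: 48.22
tcp_pos: [0.6453, -0.0277, 0.1034]
eef_rot: [179.9, 0.3, -10.9]
contact_force: [1.2, 0.1, 0.8]
gripper_width: 0.0319
```

```bash
python3 look.py w20; python3 -c "
from h import *
go(*S(17.3,-18.6),.0305,-10.9)"
```

```text
48.225 [ 0.6453 -0.0277  0.1034] [179.87   0.3  -10.92] [1.2 0.1 0.8] 0.03193088813568292
t 48.275 from [ 0.646  -0.0273  0.1049] yaw -10.73 -> tool cm x 0.03 y -0.08 z 7.44 spin 0.17
```

View pics/w20.png

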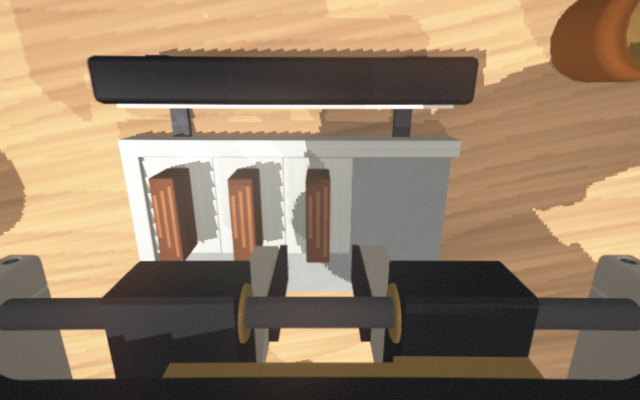

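The row is still flush and the jaws straddle the third bar (318,215). Grasping it.

Call:
servo_tool(steps=[[3.2,0,-0.1,3,0],[3.2,0,0,3,0],[3.2,0,0,1.4,0],[1.2,0,0,0,0],[1.2,0,0,0,0],[1.2,0,0,0,0],[1.2,0,0,0,0]], squeeze=20)

```text
time_s: 49.15
tcp_pos: [0.6477, -0.0269, 0.0342]
eef_rot: [180.0, -0.1, -10.9]
contact_force: [-1.6, -6.0, 2.8]
gripper_width: 0.0159
```

Call:
servo_tool(steps=[[1.2,0,0,-2,0],[1.2,0,0,-4,0],[1.2,0,0,-4,0],[1.2,0,0,-3,0],[1.2,0,0,0,0]])

```text
time_s: 49.78
tcp_pos: [0.649, -0.0256, 0.1668]
eef_rot: [-179.8, -0.4, -10.9]
contact_force: [0.6, -0.5, -1.0]
gripper_width: 0.0156
```

```bash
python3 -c "
from h import *
go(.535,.304,.14,-80.1)"
```

```text
t 49.775 from [ 0.649  -0.0256  0.1668] yaw -10.88 -> tool cm x -17.41 y -30.21 z 2.68 spin 69.22
```

Call:
servo_tool(steps=[[1.2,-2.2,-3.8,0,0],[1.2,-2.2,-3.8,0,0],[1.2,-2.2,-3.8,0,0],[1.2,-2.2,-3.8,0,0],[1.2,-2.2,-3.8,0,0],[1.2,-2.2,-3.8,0,0],[1.2,-2.1,-3.7,0,0],[1.2,-2.1,-3.7,0,0]])

```text
time_s: 50.78
tcp_pos: [0.5324, 0.3047, 0.1622]
eef_rot: [180.0, 0.0, -10.9]
contact_force: [0.4, 0.0, -1.3]
gripper_width: 0.0159
```

Call:
servo_tool(steps=[[1.2,0,0,0,9.9],[1.2,0,0,0,9.9],[1.2,0,0,0,9.9],[1.2,0,0,0,9.9],[1.2,0,0,0,9.9],[1.2,0,0,0,9.9],[1.2,0,0,0,9.8],[1.2,0,0,0,0]])

```text
time_s: 51.78
tcp_pos: [0.5331, 0.3034, 0.1621]
eef_rot: [180.0, -0.0, -80.0]
contact_force: [0.3, -0.2, -1.7]
gripper_width: 0.0157
```

```bash
python3 look.py w21; python3 -c "
from h import *
go(.535,.304,.09,-80.1)"
```

```text
51.775 [0.5331 0.3034 0.1621] [179.96  -0.   -80.05] [ 0.3 -0.2 -1.7] 0.01569929273710102
t 51.825 from [0.5332 0.3034 0.1622] yaw -79.89 -> tool cm x -0.02 y -0.19 z 7.22 spin 0.21
```

View pics/w21.png

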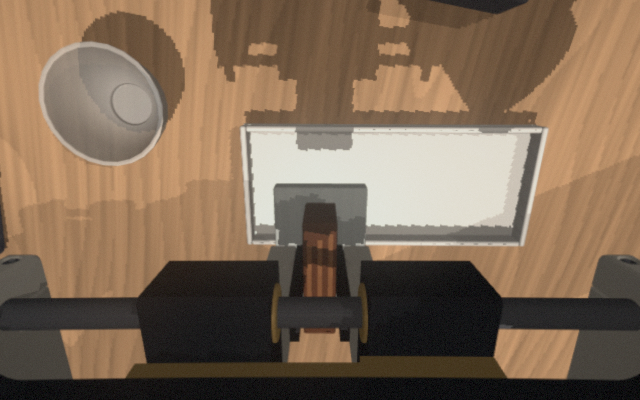

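The tray outline is fully visible here: (241,126), (547,127), (525,245), (248,244). Refining its pose.

```bash
python3 - <<'E'
from h import *
st=wst("w21.npy")
p=ray("wrist",[(241,126),(547,127),(525,245),(248.5,244)],.022,st)
e=p-np.roll(p,1,0); c=p.mean(0); print(p.round(4).tolist(),c,np.linalg.norm(e,axis=1),np.degrees(np.arctan2(e[:,1],e[:,0])))
a=np.radians(10); u=np.array([np.cos(a),np.sin(a)])
for k in (65,0,-65): print(k,c[:2]+u*k/1000)
E
```

```text
[[0.6064, 0.2627, 0.022], [0.3537, 0.2195, 0.022], [0.333, 0.3261, 0.022], [0.5881, 0.3703, 0.022]] [0.47028687 0.29465076 0.022     ] [0.10912591 0.25643248 0.10859598 0.25893619] [ -80.32742405 -170.31027288  100.99325935    9.81320424]
65 [0.53429938 0.30593789]
0 [0.47028687 0.29465076]
-65 [0.40627437 0.28336363]
```

Call:
servo_tool(steps=[[1.2,0,-0.1,4,0.2],[1.2,0,0,4,0],[1.2,0,0,3,0],[1.2,0,0,1.5,0],[1.2,0,0,0.3,0],[1.2,0,0,0,0]])

```text
time_s: 52.58
tcp_pos: [0.535, 0.3042, 0.0354]
eef_rot: [-179.9, 0.0, -80.3]
contact_force: [0.1, -0.1, -0.8]
gripper_width: 0.0157
```

Call:
servo_tool(steps=[[1.2,0,0,0.2,0],[1.2,0,0,0,0]])

```text
time_s: 52.82
tcp_pos: [0.5347, 0.3039, 0.0332]
eef_rot: [-179.9, 0.0, -80.3]
contact_force: [-0.7, -0.5, -2.0]
gripper_width: 0.0157
```

Call:
servo_tool(steps=[[4,0,0,0,0],[4,0,0,0,0],[4,0,0,0,0],[4,0,0,-2,0],[4,0,0,-5,0],[4,0,0,-5,0],[4,-1,1,-4,0],[4,0,0,0,0]])

```text
time_s: 53.82
tcp_pos: [0.524, 0.3135, 0.1968]
eef_rot: [-179.7, 0.2, -80.3]
contact_force: [-0.2, -0.6, -0.1]
gripper_width: 0.0404
```

```bash
python3 look.py w22; python3 -c "
from h import *
go(*S(19.2,31),.1,-10.9)"
```

```text
53.825 [0.524  0.3135 0.1968] [-179.66    0.23  -80.26] [-0.2 -0.6 -0.1] 0.04037259748711876
t 53.875 from [0.5232 0.3127 0.1944] yaw -80.29 -> tool cm x 30.94 y -8.35 z 9.44 spin -69.39
```

View pics/w22.png

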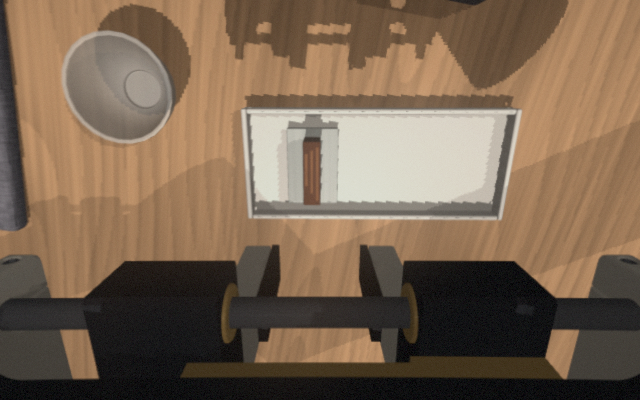

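The first specimen is flat in the tray at (312,165). Fetching the second.

Call:
servo_tool(steps=[[3.2,3.9,-1,0,0],[3.2,3.9,-1,0,0],[3.2,3.9,-1,0,0],[3.2,3.9,-1,0,0],[3.2,3.9,-1,0,0],[3.2,3.9,-1.1,0,0],[3.2,3.8,-1.1,0,0],[3.2,3.7,-1.1,0,0]])

```text
time_s: 54.88
tcp_pos: [0.6565, 0.0197, 0.1909]
eef_rot: [179.9, -0.0, -80.3]
contact_force: [0.5, 0.6, 0.1]
gripper_width: 0.032
```

Call:
servo_tool(steps=[[3.2,0,0,1,-9.9],[3.2,0,0,1,-9.9],[3.2,0,0,1,-9.9],[3.2,0,0,1,-9.9],[3.2,0,0,1,-9.9],[3.2,0,0,1,-9.9],[3.2,0,0,1,-10],[3.2,0,0,1,0]])

```text
time_s: 55.88
tcp_pos: [0.656, 0.0209, 0.1108]
eef_rot: [180.0, 0.1, -11.0]
contact_force: [-0.2, 0.8, -0.4]
gripper_width: 0.0317
```

```bash
python3 look.py w23; python3 -c "
from h import *
go(*S(17,31),.034,-10.9)"
```

```text
55.875 [0.656  0.0209 0.1108] [ 1.7995e+02  1.1000e-01 -1.1000e+01] [-0.2  0.8 -0.4] 0.031683945565142715
t 55.925 from [0.6553 0.0209 0.1095] yaw -11.17 -> tool cm x -0.00 y -0.14 z 7.55 spin -0.27
```

View pics/w23.png

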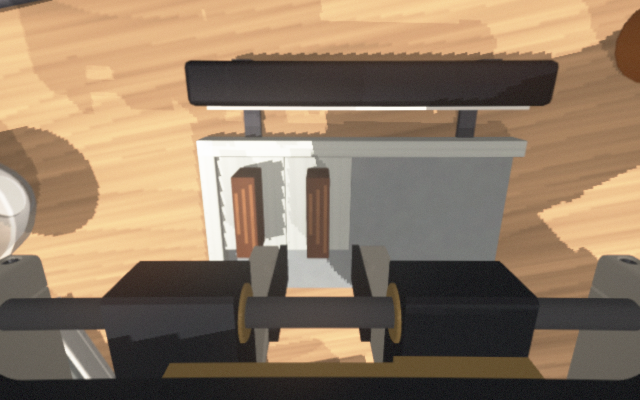

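Call:
servo_tool(steps=[[3.2,0,-0.1,3,0],[3.2,0,0,3,0],[3.2,0,0,1.5,0],[1.2,0,0,0,0],[1.2,0,0,0,0],[1.2,0,0,0,0],[1.2,0,0,0,0]])

```text
time_s: 56.8
tcp_pos: [0.6576, 0.0219, 0.0388]
eef_rot: [-180.0, -0.1, -10.9]
contact_force: [-0.0, -3.6, 3.1]
gripper_width: 0.0156
```

Call:
servo_tool(steps=[[1.2,0,0,-2,0],[1.2,0,0,-4,0],[1.2,0,0,-4,0],[1.2,0,0,-3,0],[1.2,0,0,0,0],[1.2,0,0,0,0]])

```text
time_s: 57.55
tcp_pos: [0.6562, 0.0224, 0.1669]
eef_rot: [-180.0, 0.1, -10.9]
contact_force: [-0.2, -0.1, -1.9]
gripper_width: 0.0158
```

```bash
python3 -c "
from h import *
go(.4705,.2945,.14,-80.2)"
```

```text
t 57.55 from [0.6562 0.0224 0.1669] yaw -10.94 -> tool cm x -23.39 y -23.19 z 2.69 spin 69.26
```

Call:
servo_tool(steps=[[1.2,-2.9,-2.9,0,0],[1.2,-2.9,-2.9,0,0],[1.2,-2.9,-2.9,0,0],[1.2,-3,-2.9,0,0],[1.2,-3,-2.9,0,0],[1.2,-2.9,-2.9,0,0],[1.2,-2.9,-2.9,0,0],[1.2,-2.9,-2.9,0,0]])

```text
time_s: 58.55
tcp_pos: [0.4695, 0.2948, 0.1662]
eef_rot: [179.9, 0.1, -10.9]
contact_force: [0.8, 0.4, -0.6]
gripper_width: 0.0155
```

Call:
servo_tool(steps=[[1.2,0,0,0,9.9],[1.2,0,0,0,9.9],[1.2,0,0,0,9.9],[1.2,0,0,0,9.9],[1.2,0,0,0,9.9],[1.2,0,0,0,9.9],[1.2,0,0,0,9.9],[1.2,0,0,0,0]])

```text
time_s: 59.55
tcp_pos: [0.4704, 0.2939, 0.1663]
eef_rot: [179.9, -0.1, -80.2]
contact_force: [0.2, 0.0, -2.6]
gripper_width: 0.0154
```

```bash
python3 look.py w24; python3 -c "
from h import *
go(.4705,.2945,.038,-80.2)"
```

```text
59.55 [0.4704 0.2939 0.1663] [ 1.7989e+02 -7.0000e-02 -8.0160e+01] [ 0.2  0.  -2.6] 0.015420632802531118
t 59.6 from [0.4706 0.2939 0.1665] yaw -80.01 -> tool cm x -0.06 y -0.00 z 12.85 spin 0.19
```

View pics/w24.png

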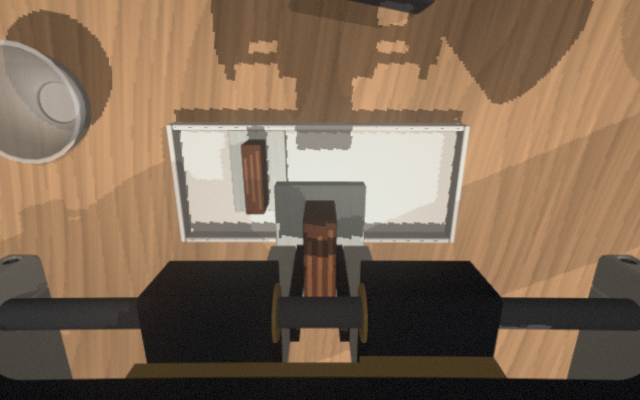

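Call:
servo_tool(steps=[[1.2,0,0,4,0.2],[1.2,0,0,4,0],[1.2,0,0,3,0],[1.2,0,0,1.4,0],[1.2,0,0,0.3,0],[1.2,0,0,0,0]])

```text
time_s: 60.35
tcp_pos: [0.4715, 0.2948, 0.0413]
eef_rot: [-179.9, 0.0, -80.4]
contact_force: [0.7, -0.4, -2.0]
gripper_width: 0.0159
```

Call:
servo_tool(steps=[[1.2,0,0,0.2,0],[1.2,0,0,0,0]])

```text
time_s: 60.6
tcp_pos: [0.4712, 0.2946, 0.0392]
eef_rot: [-180.0, 0.0, -80.4]
contact_force: [-1.2, 0.3, -0.9]
gripper_width: 0.0157
```

Call:
servo_tool(steps=[[1.2,0,0,0.2,0],[1.2,0,0,0,0],[4,0,0,0,0],[4,0,0,0,0],[4,0,0,0,0],[4,0,0,-2,0],[4,0,0,-5,0],[4,0,0,-5,0]])

```text
time_s: 61.6
tcp_pos: [0.4708, 0.294, 0.1575]
eef_rot: [179.9, -0.1, -80.4]
contact_force: [0.6, 0.7, 0.5]
gripper_width: 0.0401
```

Call:
servo_tool(steps=[[4,-1,1,-4,0],[4,0,0,0,0]])

```text
time_s: 61.85
tcp_pos: [0.4605, 0.3042, 0.2003]
eef_rot: [-179.7, 0.2, -80.4]
contact_force: [-0.4, 0.5, -1.5]
gripper_width: 0.04
```

```bash
python3 look.py w25; python3 -c "
from h import *
go(*S(17,81),.11,-10.9)"
```

```text
61.85 [0.4605 0.3042 0.2003] [-179.69    0.24  -80.36] [-0.4  0.5 -1.5] 0.039957889634533415
t 61.9 from [0.4597 0.3033 0.198 ] yaw -80.39 -> tool cm x 26.30 y -16.37 z 8.80 spin -69.49
```

View pics/w25.png

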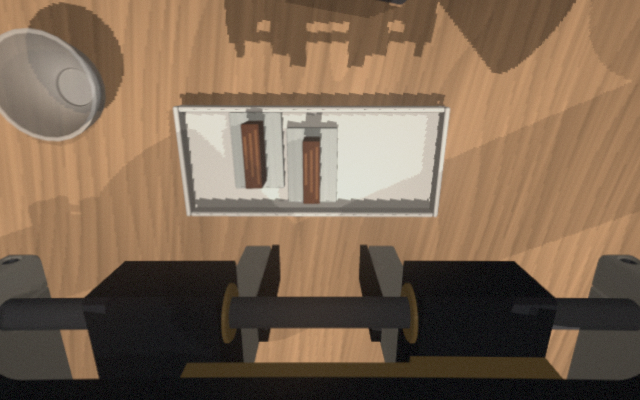

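Both are in the tray, at (252,155) and (312,165). The first has shifted about 1 cm toward the far wall (a knock) but still appears flat; I'll check it later. Fetching the last one.

Call:
servo_tool(steps=[[3.2,3.3,-2,0,0],[3.2,3.3,-2,0,0],[3.2,3.3,-2,0,0],[3.2,3.3,-2.1,0,0],[3.2,3.3,-2.1,0,0],[3.2,3.3,-2,0,0],[3.2,3.3,-2.1,0,0],[3.2,3.2,-2.1,0,0]])

```text
time_s: 62.9
tcp_pos: [0.6651, 0.069, 0.1945]
eef_rot: [179.8, -0.0, -80.4]
contact_force: [-0.5, 0.2, 0.0]
gripper_width: 0.0322
```

Call:
servo_tool(steps=[[3.2,0,0,1,-9.9],[3.2,0,0,1,-9.9],[3.2,0,0,1,-9.9],[3.2,0,0,1,-9.9],[3.2,0,0,1,-9.9],[3.2,0,0,1,-9.9],[3.2,0,0,1,-10],[3.2,0,0,1,0]])

```text
time_s: 63.9
tcp_pos: [0.6642, 0.07, 0.1144]
eef_rot: [179.9, 0.1, -11.1]
contact_force: [-0.9, -0.4, -0.3]
gripper_width: 0.0321
```

```bash
python3 look.py w26; python3 -c "
from h import *
go(*S(17,81),.036,-10.9)"
```

```text
63.9 [0.6642 0.07   0.1144] [ 1.7993e+02  1.3000e-01 -1.1100e+01] [-0.9 -0.4 -0.3] 0.032066673132315475
t 63.95 from [0.6635 0.07   0.1131] yaw -11.27 -> tool cm x 0.12 y -0.16 z 7.71 spin -0.37
```

View pics/w26.png

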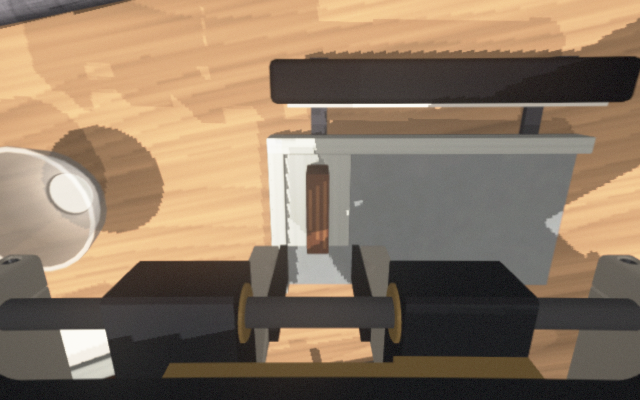

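Call:
servo_tool(steps=[[3.2,0.1,-0.1,3,0],[3.2,0,0,3,0],[3.2,0,0,1.6,0],[1.2,0,0,0,0],[1.2,0,0,0,0],[1.2,0,0,0,0],[1.2,0,0,0,0]])

```text
time_s: 64.82
tcp_pos: [0.6668, 0.0711, 0.0417]
eef_rot: [-180.0, -0.1, -11.0]
contact_force: [0.5, -2.9, 2.2]
gripper_width: 0.0155
```

Call:
servo_tool(steps=[[1.2,0,0,-2,0],[1.2,0,0,-4,0],[1.2,0,0,-4,0],[1.2,0,0,-3,0],[1.2,0,0,0,0],[1.2,0,0,0,0]])

```text
time_s: 65.58
tcp_pos: [0.6656, 0.0714, 0.17]
eef_rot: [-180.0, 0.0, -11.0]
contact_force: [-0.4, 0.4, -1.7]
gripper_width: 0.0152
```

```bash
python3 -c "
from h import *
go(.4065,.2835,.14,-80.2)"
```

```text
t 65.575 from [0.6656 0.0714 0.17  ] yaw -11.04 -> tool cm x -29.49 y -15.85 z 3.00 spin 69.16
```

The overlap with the bar is thin (TCP at 41.7 mm, bar top at 46 mm), so I'll set it back and regrip deeper.

Call:
servo_tool(steps=[[1.2,0,0,4,0],[1.2,0,0,4,0],[1.2,0,0,3,0],[1.2,0,0,1.5,0],[1.2,0,0,0.2,0],[1.2,0,0,0,0]])

```text
time_s: 66.32
tcp_pos: [0.6663, 0.0712, 0.044]
eef_rot: [180.0, -0.0, -11.0]
contact_force: [-0.4, -1.8, -2.3]
gripper_width: 0.0155
```

```bash
python3 p.py
```

```text
66.325 [[18.3 81.1]] 0.044030610995754144 [-0.4 -1.8 -2.3] -11.019693192108768
```

Call:
servo_tool(steps=[[1.2,0,0,0.2,0],[1.2,0,0,0.1,0],[3.2,0,0,0,0],[3.2,0,0,0,0],[3.2,0,0,0.8,0],[3.2,0,0,0.3,0],[3.2,0,0,0,0]])

```text
time_s: 67.2
tcp_pos: [0.6658, 0.0712, 0.0289]
eef_rot: [180.0, 0.1, -11.0]
contact_force: [-0.5, 0.4, 0.7]
gripper_width: 0.0318
```

Call:
servo_tool(steps=[[1.2,0,0,0,0],[1.2,0,0,0,0],[1.2,0,0,0,0],[1.2,0,0,0,0]])

```text
time_s: 67.7
tcp_pos: [0.6661, 0.0711, 0.0297]
eef_rot: [180.0, -0.0, -11.0]
contact_force: [-0.2, -1.3, 1.1]
gripper_width: 0.0158
```

Call:
servo_tool(steps=[[1.2,0,0,-2,0],[1.2,0,0,-4,0],[1.2,0,0,-4,0],[1.2,0,0,-4,0],[1.2,0,0,0,0],[1.2,0,0,0,0]])

```text
time_s: 68.45
tcp_pos: [0.6656, 0.0714, 0.169]
eef_rot: [-180.0, 0.0, -11.0]
contact_force: [-0.1, -0.7, -1.7]
gripper_width: 0.0161
```

Call:
servo_tool(steps=[[1.2,-3.7,-2,0,0],[1.2,-3.7,-2,0,0],[1.2,-3.7,-2,0,0],[1.2,-3.7,-2,0,0],[1.2,-3.7,-2,0,0],[1.2,-3.7,-2,0,0],[1.2,-3.7,-1.9,0,0],[1.2,-3.6,-1.9,0,0]])

```text
time_s: 69.45
tcp_pos: [0.405, 0.2828, 0.1682]
eef_rot: [179.9, 0.1, -11.0]
contact_force: [0.1, 1.2, -1.5]
gripper_width: 0.0158
```

Call:
servo_tool(steps=[[1.2,0,0,0,9.9],[1.2,0,0,0,9.9],[1.2,0,0,0,9.9],[1.2,0,0,0,9.9],[1.2,0,0,0,9.9],[1.2,0,0,0,9.9],[1.2,0,0,0,9.8],[1.2,0,0,0,0]])

```text
time_s: 70.45
tcp_pos: [0.4062, 0.2821, 0.1683]
eef_rot: [179.9, -0.1, -80.2]
contact_force: [0.2, 0.3, -1.4]
gripper_width: 0.0156
```

```bash
python3 look.py w27; python3 -c "
from h import *
go(.4065,.2835,.0287,-80.2)"
```

```text
70.45 [0.4062 0.2821 0.1683] [ 1.7989e+02 -9.0000e-02 -8.0170e+01] [ 0.2  0.3 -1.4] 0.015597360956275253
t 70.5 from [0.4064 0.2823 0.1685] yaw -80.01 -> tool cm x -0.12 y -0.03 z 13.98 spin 0.19
```

View pics/w27.png

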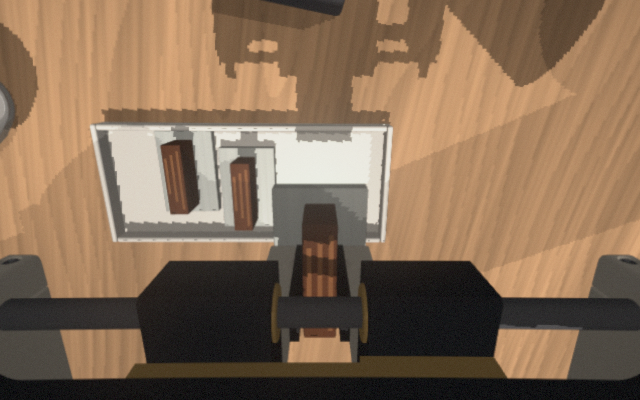

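Call:
servo_tool(steps=[[1.2,0,0,4,0.2],[1.2,0,0,4,0],[1.2,0,0,3,0],[1.2,0,0,2,0],[1.2,0,0,0.8,0],[1.2,0,0,0,0]])

```text
time_s: 71.25
tcp_pos: [0.4067, 0.2825, 0.0312]
eef_rot: [180.0, -0.1, -80.3]
contact_force: [-0.6, -0.6, -1.2]
gripper_width: 0.016
```

Call:
servo_tool(steps=[[1.2,0,0,0.1,0],[1.2,0,0,0,0]])

```text
time_s: 71.5
tcp_pos: [0.4071, 0.2832, 0.0313]
eef_rot: [-179.9, 0.1, -80.4]
contact_force: [0.4, 0.1, -1.0]
gripper_width: 0.0158
```

Call:
servo_tool(steps=[[1.2,0,0,0.2,0],[1.2,0,0,0,0],[4,0,0,0,0],[4,0,0,0,0],[4,0,0,0,0],[4,0,0,-2,0],[4,0,0,-5,0],[4,0,0,-5,0]])

```text
time_s: 72.5
tcp_pos: [0.4066, 0.2824, 0.1497]
eef_rot: [180.0, -0.0, -80.4]
contact_force: [0.7, 0.5, 0.6]
gripper_width: 0.0401
```

Call:
servo_tool(steps=[[4,-1,-3,-4,0],[4,0,-3,0,0],[4,0,0,0,0],[4,0,0,0,0]])

```text
time_s: 73.0
tcp_pos: [0.4637, 0.302, 0.1879]
eef_rot: [179.9, -0.0, -80.5]
contact_force: [-1.6, -0.4, -0.1]
gripper_width: 0.0404
```

```bash
python3 look.py w28; python3 look.py s28 scene; python3 -c "
import cv2
im=cv2.imread('pics/w28.png'); cv2.imwrite('pics/w28c.png',cv2.resize(im[80:250,130:470],None,fx=2.3,fy=2.3,interpolation=cv2.INTER_CUBIC))
im=cv2.imread('pics/s28.png'); cv2.imwrite('pics/s28c.png',cv2.resize(im[180:380,330:500],None,fx=3,fy=3,interpolation=cv2.INTER_CUBIC))"
```

```text
73.0 [0.4637 0.302  0.1879] [ 1.7993e+02 -5.0000e-02 -8.0460e+01] [-1.6 -0.4 -0.1] 0.04040429320768589
73.05 [0.4636 0.302  0.188 ] [ 1.7994e+02 -4.0000e-02 -8.0430e+01] [-0.6  0.   0.1] 0.03988379205633889
```

View pics/w28c.png

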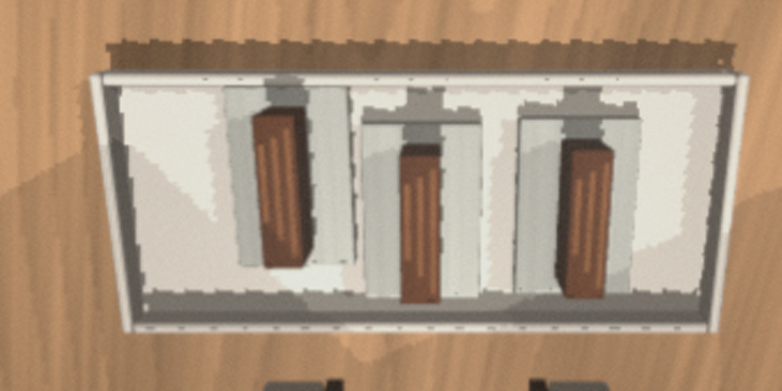

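View pics/s28c.png

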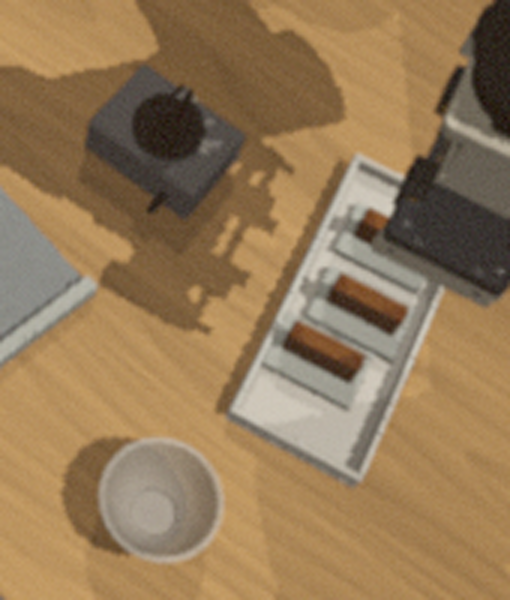

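All three are in the tray. The knocked first one (crop 285,175) looks wider at its far edge, so I'll check closer that it is flat.

Call:
servo_tool(steps=[[4,1,-3,0,0],[4,0,-4,2,0],[4,0,0,2,0],[4,0,0,2,0],[4,0,0,0,0],[4,0,0,0,0]])

```text
time_s: 73.85
tcp_pos: [0.535, 0.3047, 0.1294]
eef_rot: [-180.0, 0.0, -80.4]
contact_force: [-0.2, 0.1, -0.4]
gripper_width: 0.0402
```

```bash
python3 look.py w29; python3 -c "
import cv2
im=cv2.imread('pics/w29.png'); cv2.imwrite('pics/w29c.png',cv2.resize(im[90:255,210:460],None,fx=3.1,fy=3.1,interpolation=cv2.INTER_CUBIC))"
```

```text
73.85 [0.535  0.3047 0.1294] [-1.7995e+02  1.0000e-02 -8.0380e+01] [-0.2  0.1 -0.4] 0.04016772675780686
```

View pics/w29c.png

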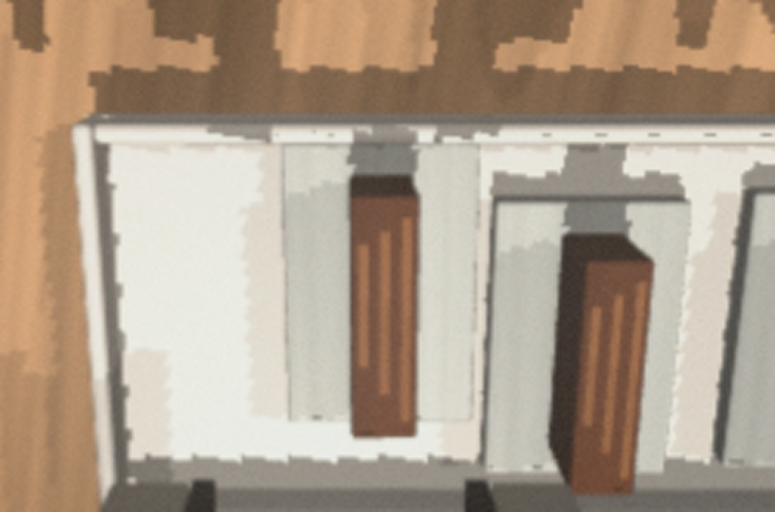

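It is flat: plate widths match the neighbour's (194 vs 195 px in the crop), and it merely touches the wall. Retreating for a final look.

Call:
servo_tool(steps=[[4,0,0,-4,0],[4,0,0,-4,0],[4,0,0,-3,0],[4,-4,0,0,0],[4,-4,2,0,0],[4,-4,2,0,0],[4,-4,2,0,0],[4,-4,2,0,0]])

```text
time_s: 74.9
tcp_pos: [0.4219, 0.4896, 0.2401]
eef_rot: [-179.9, 0.1, -80.4]
contact_force: [0.5, -0.1, 0.8]
gripper_width: 0.04
```

Call:
servo_tool(steps=[[4,-4,3,0,0],[4,-4,3,0,0],[4,0,0,0,0],[4,0,0,0,0],[4,0,0,0,0]])

```text
time_s: 75.53
tcp_pos: [0.351, 0.5566, 0.2392]
eef_rot: [-180.0, 0.0, -80.5]
contact_force: [-0.3, 0.2, 0.2]
gripper_width: 0.0401
```

```bash
python3 look.py s30 scene; python3 look.py t30 top
```

```text
75.525 [0.351  0.5566 0.2392] [-1.7998e+02  4.0000e-02 -8.0470e+01] [-0.3  0.2  0.2] 0.040101560173236135
75.575 [0.3511 0.5565 0.2391] [-1.7998e+02  3.0000e-02 -8.0490e+01] [ 0.8 -0.1 -0.1] 0.03979123245298367
```

View pics/s30.png

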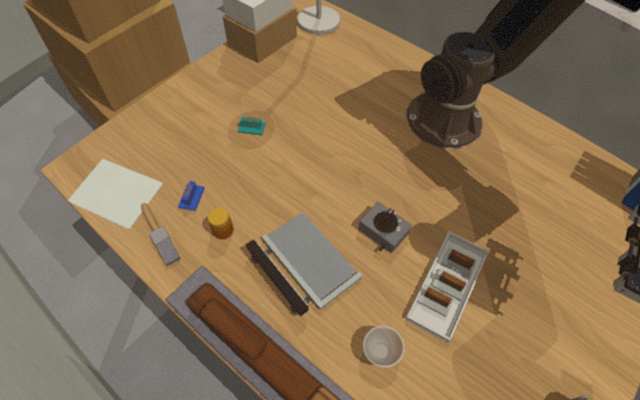

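View pics/t30.png

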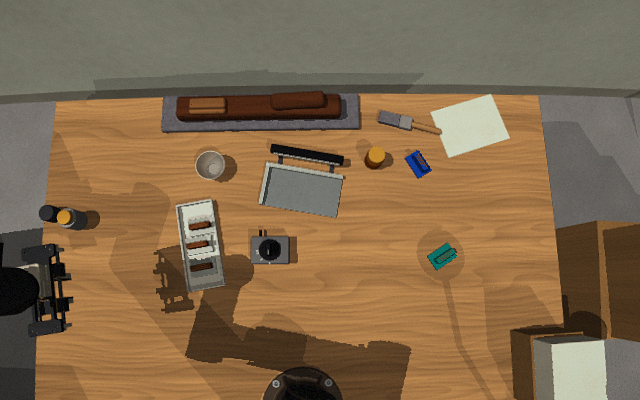

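All three specimens are in the tray, the stage is empty, and the jar, bowl and look-alikes are where they started. The arm is clear, so I'm handing in.

```bash
python3 -c "
from plant import r
r.close_job(); print(r.get_state()['time_s'])"
```

```text
the job is handed in; nothing more can be done
the job is handed in; nothing more can be done
```

The job is done and handed in at about 76 s on the robot's clock. Three specimens were present; I left the blue and turquoise look-alikes alone.

- **Row:** I set all three on the stage and pushed them against the rails and each other. Closed-finger pushes on each short plate edge stopped at the same line (within 0.1 mm), and a 21 N side push on the row did not move it.
- **Exposure:** I turned the selector from the dot to the two bars. Pictures at the start and end of a wait of more than 4 s showed the row in place, and I then turned it back to the dot.
- **Tray:** All three specimens stand upright and flat in the tray.
- **Jar and bowl:** The last pictures show both where they started.

**Off plan:**
- The first specimen shifted by about 1 cm while already in the tray, with the robot away from it. It now touches a side wall, but a close-up showed it still flat, so I left it.
- I regripped the last one deeper on the stage before carrying it, because the first grip held only the top few millimetres of the bar.

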